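Release and open the lamp unit's filter tray

TASK

The filter tray of the lamp unit is latched shut. Draw the release rod out of its storage sleeve, put it down and take it again so that its blade stands free, and push the blade in through the upright slot in the unit's front until the hidden latch tab lets the tray spring out. Then lay the rod flat on the bench (do not drop it), pull the tray all the way out, let go, and leave the lens stand, the collimator tube and the wooden case undisturbed.

Things in the scene. Friction and masses are not known exactly. Their poses are not given: they have to be found in the camera images.
- rod: Release rod, 182 mm, 110 g, lying in the sleeve, blade out (53 to 57 mm show, too little to press the latch): black handle 62 mm long, 26 x 26 mm (two thin steel bands), then a steel blade 120 mm long, 10 x 10 mm, same axis. Origin on the axis at mid-handle, x to the tip (handle x -31 to 31, blade to 151 mm). Centre of mass x = 15 mm: on the bench it lies level on its handle, axis 13 mm up
- rod_tip (a point): Centre of the end of the rod's blade, on the axis; axes as the rod's
- sleeve: Storage sleeve, fixed: grey rectangular tube 130 mm long on a base plate 64 mm wide, 10 mm thick; 47 mm tall in all, closed behind. Inside 32 x 32 mm, floor 10 mm above the bench (rod's axis at 23 mm), so the rod must be drawn straight out. Origin at the centre of the underside; x points out of the open mouth, at x = 65 mm; z up
- unit: Lamp unit, fixed to the bench: a dark box 150 mm deep, 200 mm wide, 95 mm tall with an aluminium front panel 4 mm thick. Origin at the centre of the underside; x points from the front into the box (front face at x = -75 mm), y to the side where the tray is, z up. The slot is in the -y half of the front, the tray in the +y half
- slot (a point): Centre of the mouth of the upright slot, on the front face, 50 mm above the bench; the slot is 16 mm wide and 28 mm tall, level with the bench and square to the face. Axes as the unit's: x points straight in
- latch_tab: Hidden latch tab: an upright steel plate straight behind the slot (30 mm wide there, 40 mm tall), its face 55 mm in from the front face. It is on a spring-loaded pivot: pushed about 7 to 8 mm in, at 4 to 7 N, it frees the tray; it can go 16 mm in before its stop. Origin on its pivot, 40 mm to the +y side of the slot's middle
- tray (a joint): How far the filter tray is out (m): 0 latched shut, springs to about 0.022 by itself when unlatched, 0.085 fully out (stop). It slides straight out along the unit's -x. It needs 1 to 5 N to pull and stays where it is left
- tray_grip (a point): Grip point of the tray's fin, 65 mm above the bench, 27 mm in front of the front panel when shut; moves with the tray. The fin is an upright aluminium plate 12 mm thick (along the unit's y), 40 mm long in the pull direction, 49 to 83 mm above the bench, amid the black tray front (90 x 72 mm). Axes as the unit's; take it from above, fingers on either side
- lens_stand: Bystander: a lens ring on a post with a rectangular foot 70 x 60 mm, 152 mm tall. Origin at the centre of its underside
- collimator: Bystander: an upright black tube 52 mm wide and 105 mm tall. Origin at the centre of its underside
- optics_case: Bystander: a wooden case 60 x 90 x 35 mm, between the robot and the work. Origin at the centre of its underside

How it is judged (in metres and radians):
On the way, in this order (a step that is already met when the one before it is completed fails the run):
1. the rod has been drawn wholly out of the sleeve and put down and let go on the bench, the tray still latched (x of rod in the frame of sleeve above 0.09 m and height (world z) of rod below 0.022 m and contact force between the fingers and rod below 0.1 N and value of joint tray below 0.005 m), for 0.1 s.
2. the rod's blade presses the latch tab behind the slot (contact force between rod and latch_tab above 1.5 N and x of rod_tip in the frame of slot above 0.045 m), for 0.05 s.
3. the tray has sprung out, unlatched (value of joint tray above 0.015 m), for 0.1 s.
At the end, for the whole second after the job is handed in: The tray is at least 76 mm out of its 85 mm; the rod lies flat on the bench, released and at rest (axis under 18 mm high at the handle's middle, tip under 22 mm, within 0.12 rad of level); the fingers touch neither the rod nor the unit; the three bystanders are where they were (value of joint tray above 0.076 m and height (world z) of rod below 0.018 m and height (world z) of rod_tip below 0.022 m and angle between rod's own x axis and vertical between 1.45 and 1.69 rad and linear speed of rod below 0.02 m/s and contact force between the fingers and rod below 0.1 N and contact force between the fingers and unit below 0.1 N).
It fails at once if a bystander is pushed more than 25 mm or tipped (distance of any of lens_stand, collimator, optics_case from where it was at the start of the episode above 0.025 m or angle between any of lens_stand, collimator, optics_case's own z axis and vertical above 0.3 rad).
It fails at once if the rod is dropped from more than about 40 mm (linear speed of rod above 0.9 m/s and contact force between the fingers and rod below 0.1 N).
It also fails if it takes over 61 s, if anything falls off the work surface, if the arm or the gripper's body presses on something with over 40 N, if the wrist force passes 120 N, or if a joint passes its speed limit or range.

ROBOT

A 6-joint arm with a two-finger parallel gripper is mounted at the origin on the work surface. World frame = base frame: x ahead of the robot, y to its left, z up, the work surface at z = 0. Lengths are in mm, angles in degrees, forces in N, time in s.
With the tool pointing down it reaches from about 350 to 850 mm from the base axis. Payload 8.1 kg.
Tool frame: the origin (TCP) lies on the mounting face of the last link; the fingertips stand 173 mm ahead of it and the grasp point (between the pads) lies 155 mm ahead of it; z points along the fingers, y is the direction in which the jaws open and shut (so a half turn about z gives the same grasp; the last joint's range is limited). The gripper opens to 85 mm and grips with 20 to 120 N. Pads are 22 mm wide; open, the fingers measure 114 mm over their backs; the gripper's body (76 mm by 85 mm) begins 54 mm behind the grasp point. The pads swing forward as they close: fully open they stand 13 mm farther back than shut.
Start: joints at [72.227, 7.471, 85.268, -0, 87.261, -4.893], TCP at [133.725, 584.914, 404.692] pointing down, gripper open.
Joint ranges: [-169.43, 169.43], [-51.17, 129.36], [1.28, 143.12], [-76.62, 256.62], [0, 156.53], [-152.29, 152.29]. Speed limits (degrees/s): [136.94, 136.94, 159.86, 180, 180, 180].

INTERFACE

Orientations are given as [roll, pitch, yaw] about the fixed x, y, z axes, in that order (R = Rz(yaw) Ry(pitch) Rx(roll)).
In Python, from bench import * gives the robot as it stands.
- The arm moves only by the shell command python3 -m jog 'ROWS' [FORCE]. ROWS is JSON, a list of rows, each an object of numbers: "tx", "ty", "tz": the shift along the tool's x, y, z as a fraction of full scale; "ax", "ay", "az": the turn, a rotation vector about the tool's x, y, z as a fraction of full scale; "hand": the opening, from 0 (shut) to 1 (fully open). A call has 1 to 5 rows; each row is the pose to reach, as a shift and turn from the pose commanded when the call began, along the tool's axes at that moment; what a row does not reach only later rows make up. Full scale, the value 1, is 150 mm for a shift and 45 degrees for a turn. A row lasts 1/12 s, in which the tool goes at most 41.7 mm and 7.16 degrees, less where a joint would pass 70% of its speed; a pose out of reach is approached as far as the arm can. A call with a number of a shift or a turn outside -1 to 1 is refused whole. A call with a gripper value outside its range is refused whole. The fingers move at their own pace and stop on an object; FORCE is the grip in N (left out, the last holds). Time passes only in rows, so rows that repeat a pose let the fingers close. It gives the time, the measured TCP pose, the force and the opening at its end, in the units of the state.
- sense(): the state, without advancing time (a new reading comes with each control period).
- snapshot(name): name is "scene" or "top" or "wrist"; returns a dict with "pixels" (480x640x3 uint8, red, green, blue), "z_map" (480x640 float32, mm along the optical axis (not along the pixel's ray), 0 where there is no reading), "intrinsics" (3x3 intrinsics, pixels), "R" (3x3) and "t" (3): a world point X has camera coordinates R X + t. Camera axes: x right, y down, z forward; pixel columns grow to the right and rows downward; lengths in mm; the calibration is good to about 2 mm. A picture is of the moment at which its call begins.
- hand_in(): hands the job in, once; it reports no verdict.
The state is a dict: "time": time; "joint_pos": joint angles; "qd": joint speeds; "joint_efforts": joint torques, N m; "tool_pos": TCP position; "tcp_rot": TCP orientation; "ft_force": force on the tool from outside, world axes, zero at the start; "wrist_torque": the same for the moment, N m; "finger_gap": finger opening in mm.
Only numpy, scipy, OpenCV 4.12 (cv2) and the standard library are available. Lean on these libraries where they do the work, as an engineer would, in place of code of your own. Each camera call takes 0.05 s, during which the arm holds its last target.

## Working session

There is one attempt and no reset: what is moved stays moved. The work goes in short steps, Python scripts to look and compute and a shell command to move; the robot and the scene stay as the last step left them, time stands still between calls to the robot, and variables do not carry over. Pictures are saved under pics/ and viewed, and the job is handed in when it is done.

```bash
ls; mkdir -p pics
python3 - <<'E'
from bench import *
import cv2,numpy as np
print(sense())
for n in ["scene","top","wrist"]:
    s=snapshot(n); np.savez(f"{n}0.npz",**s)
    cv2.imwrite(f"pics/{n}0.png",s["pixels"][:,:,::-1])
    print(n,s["intrinsics"].tolist(),np.round(-s["R"].T@s["t"],1),np.round(s["R"],3).tolist())
E
```

```text
pics
{'time': 0.0, 'joint_pos': array([ 7.22261770e+01,  7.51565307e+00,  8.53305245e+01, -9.58416888e-05,
        8.72636518e+01, -4.89397456e+00]), 'qd': array([-0.04982476,  0.05902233,  0.0214158 ,  0.0299302 , -0.03459314,
       -0.04164197]), 'joint_efforts': array([ 1.30258257e-03, -5.69417202e+01, -5.00543261e+01, -1.82362955e-04,
        1.51286193e-02,  8.41163614e-05]), 'tool_pos': array([133.65818195, 584.67555709, 403.62652702]), 'tcp_rot': array([-1.79890563e+02, -9.27439833e-03,  1.67120147e+02]), 'ft_force': array([-0.47280398, -0.0108861 ,  0.71884202]), 'wrist_torque': array([ 0.02873913,  0.00399251, -0.00908725]), 'finger_gap': 85.75358239148517}
scene [[523.1917013932965, 0.0, 320.3329403814307], [0.0, 523.1917013932965, 240.3414150592462], [0.0, 0.0, 1.0]] [1236.1   20.4  803.8] [[-0.112, 0.994, 0.007], [0.723, 0.087, -0.685], [-0.682, -0.071, -0.728]]
top [[467.88990490869384, 0.0, 322.8134356705975], [0.0, 467.88990490869384, 242.5546166944127], [0.0, 0.0, 1.0]] [497.7 -45.7 911.6] [[0.025, -1.0, 0.011], [-0.996, -0.026, -0.084], [0.085, -0.008, -0.996]]
wrist [[382.1968335473751, 0.0, 321.27056653063977], [0.0, 382.1968335473751, 239.84880891294458], [0.0, 0.0, 1.0]] [ 60.1 601.8 373.9] [[0.222, 0.975, -0.002], [0.931, -0.211, 0.297], [0.289, -0.067, -0.955]]
```

View pics/top0.png

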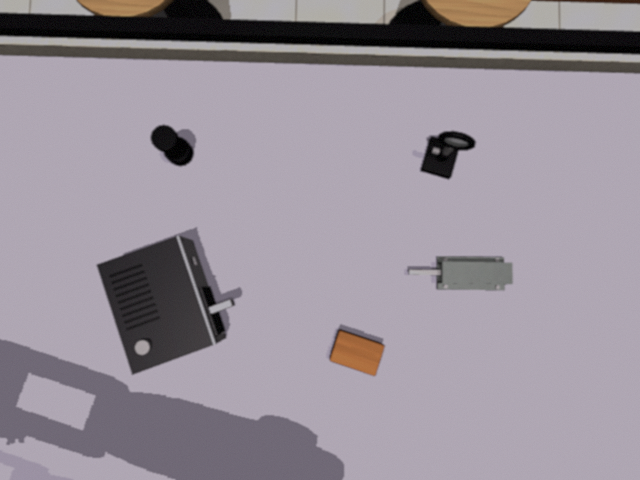

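View pics/scene0.png

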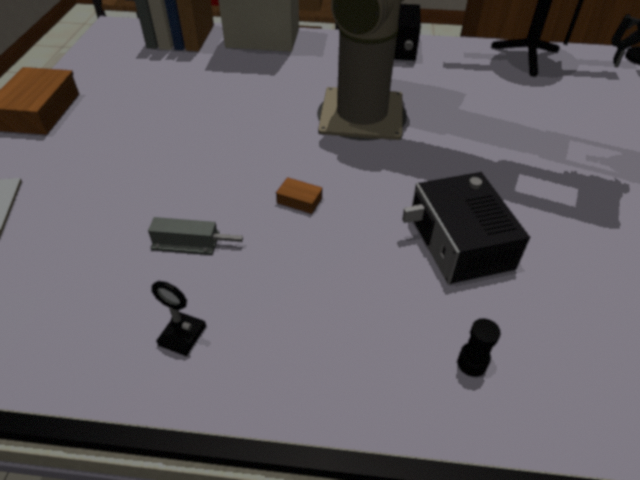

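View pics/wrist0.png

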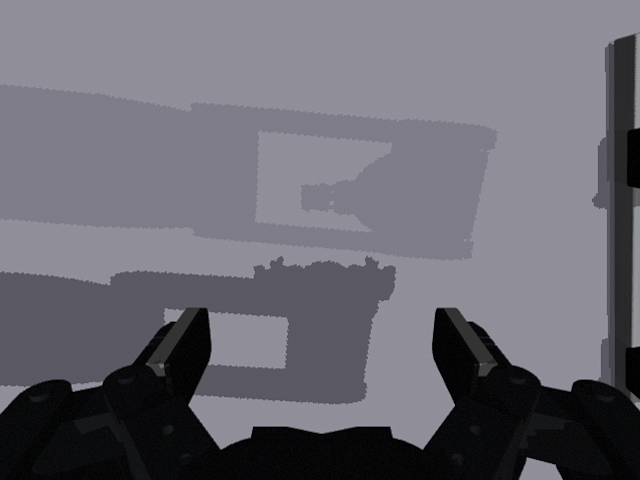

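The top view shows the sleeve at about (475,273) with its blade pointing left, to a tip near (408,271). The unit is at (165,300) with its front facing right, the slot at (194,261) and the fin at (222,305). The case is at (357,352), the lens stand at (440,158) and the tube at (172,145). Next I measure these.

```bash
cat > h.py <<'E'
import numpy as np,cv2
def load(n): 
    d=np.load(n+".npz"); return {k:d[k] for k in d}
def cloud(s):
    K=s["intrinsics"];z=s["z_map"].astype(float)
    v,u=np.mgrid[0:480,0:640]
    P=np.stack([(u-K[0,2])/K[0,0]*z,(v-K[1,2])/K[1,1]*z,z],-1)
    W=(P-s["t"])@s["R"]; W[z<=0]=np.nan
    return W
def ray(s,u,v,h):
    K=s["intrinsics"];d=s["R"].T@np.array([(u-K[0,2])/K[0,0],(v-K[1,2])/K[1,1],1]);c=-s["R"].T@s["t"]
    return c+d*(h-c[2])/d[2]
def proj(s,X):
    p=s["R"]@np.asarray(X,float)+s["t"];K=s["intrinsics"];return (K@(p/p[2]))[:2]
E
python3 - <<'E'
from h import *
for n in ["top0","scene0"]:
    s=load(n);W=cloud(s)
    x,y,z=W[...,0],W[...,1],W[...,2]
    print(n,"bench z",np.nanmedian(z[200:230,300:330]))
    def rect(name,m):
        p=W[m][:,:2].astype(np.float32)
        if len(p)<5: print(name,len(p));return
        r=cv2.minAreaRect(p);print(name,len(p),np.round(r[0],1),np.round(r[1],1),round(r[2],2),"z",np.round(np.nanpercentile(W[m][:,2],[5,50,95]),1))
    rect("sleeve top",(z>42)&(z<52)&(x>350)&(x<550)&(y<-200)&(y>-500))
    rect("base",(z>5)&(z<14)&(x>350)&(x<550)&(y<-270)&(y>-500))
    rect("blade",(z>14)&(z<36)&(abs(x-430)<60)&(y<-190)&(y>-275))
    rect("unit top",(z>90)&(z<100)&(x>200)&(x<560)&(y>130)&(y<420))
    rect("fin",(z>74)&(z<88)&(x>250)&(x<480)&(y>110)&(y<250))
    rect("case",(z>30)&(z<40)&(x>200)&(x<330)&(y>-200)&(y<0))
    rect("lens",(z>5)&(z<170)&(x>550)&(x<750)&(y>-370)&(y<-200))
    rect("coll",(z>98)&(z<112)&(x>600)&(x<800)&(y>150)&(y<350))
s=load("top0")
im=s["pixels"]
a=cv2.resize(im[225:350,90:250],None,fx=5,fy=5,interpolation=cv2.INTER_CUBIC)[:600,:800]
cv2.imwrite("pics/u.png",a[:,:,::-1])
a=cv2.resize(im[240:310,400:520],None,fx=6,fy=6,interpolation=cv2.INTER_CUBIC)
cv2.imwrite("pics/s.png",a[:,:,::-1])
a=cv2.resize(load("scene0")["pixels"][160:290,390:540],None,fx=4,fy=4,interpolation=cv2.INTER_CUBIC)
cv2.imwrite("pics/us.png",a[:,:,::-1])
E
```

```text
top0 bench z 0.7615904934114428
sleeve top 1507 [ 523.2 -339.2] [ 40.  130.9] 0.59 z [45.5 47.9 50.3]
base 687 [ 450.8 -385.3] [227.3 197.8] 89.04 z [ 5.5 10.7 13.2]
blade 0
unit top 9934 [454.  234.5] [200.4 151.7] 21.47 z [93.2 95.6 97.9]
fin 390 [441.4 126.2] [97.5 43.8] 21.48 z [76.9 83.4 86. ]
case 0
lens 1310 [ 650.  -286.4] [199.9 166.7] 0.01 z [  9.1  20.3 148.5]
coll 561 [744.9 233.1] [45.7 45.3] 3.56 z [102.1 105.2 107.6]
scene0 bench z 1.7352457273272348
sleeve top 1022 [ 522.4 -337.9] [131.1  45. ] 89.78 z [44.1 47.6 49.8]
base 292 [ 457.  -382.1] [195.2 213.8] 2.67 z [ 5.5 10.7 13.5]
blade 0
unit top 5335 [452.9 235.2] [204.8 153.2] 21.39 z [93.5 96.  98.2]
fin 316 [440.8 126.9] [99.4 46.2] 21.13 z [75.4 83.1 86.6]
case 2
lens 906 [ 650.  -286.4] [200.  165.2] 0.04 z [  6.6  19.7 148.7]
coll 623 [745.4 233.4] [44.8 46.5] 83.17 z [101.  105.4 107.6]
```

View pics/u.png

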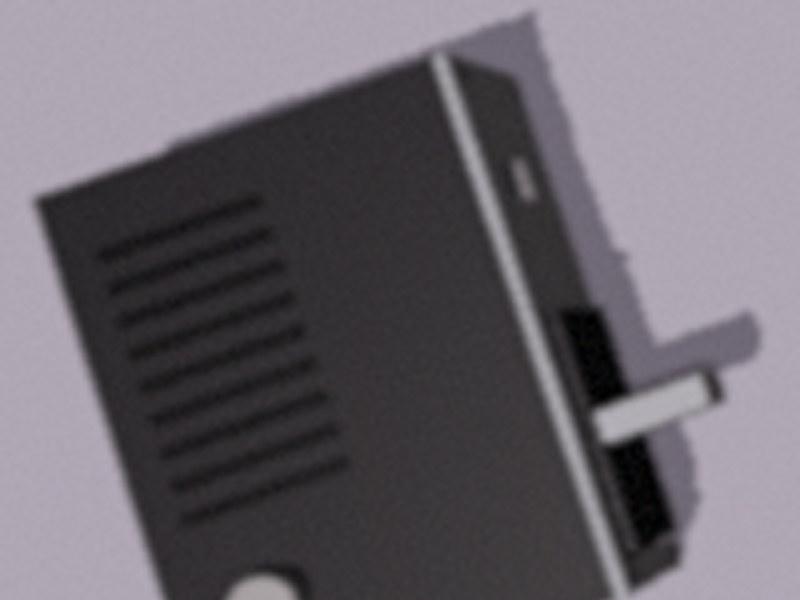

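View pics/us.png

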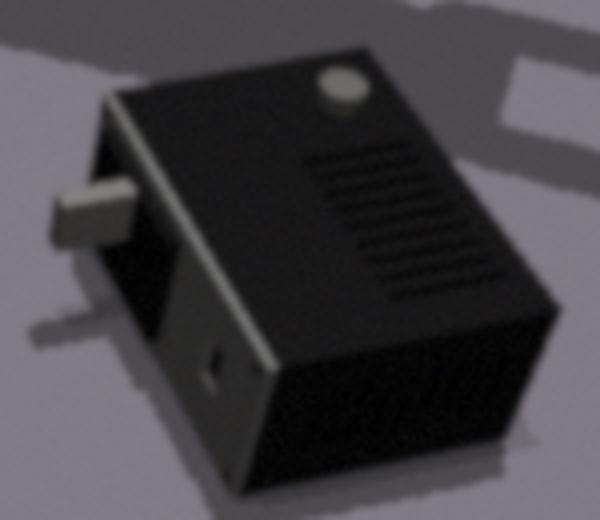

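View pics/s.png

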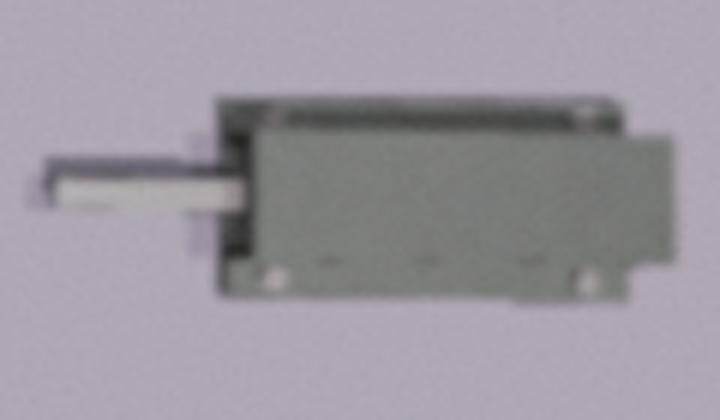

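Run:
```python
from h import *
c=np.array([453.5,234.8,0]);th=np.radians(111.4)
R=np.array([[np.cos(th),-np.sin(th),0],[np.sin(th),np.cos(th),0],[0,0,1]])
def plane(s,u,v,xf=-75):
    K=s["intrinsics"];d=s["R"].T@np.array([(u-K[0,2])/K[0,0],(v-K[1,2])/K[1,1],1]);o=-s["R"].T@s["t"]
    d=R.T@d;o=R.T@(o-c);return o+d*(xf-o[0])/d[0]
for n,u0,v0,u1,v1 in (("top0",186,252,206,270),("scene0",430,240,456,264)):
    s=load(n);a=cv2.resize(s["pixels"][v0:v1,u0:u1],None,fx=25,fy=25,interpolation=cv2.INTER_CUBIC)
    a=cv2.convertScaleAbs(a,alpha=2.0);cv2.imwrite(f"pics/slot_{n}.png",a[:,:,::-1])
# rectified front faces (homography) for slot measurement: pixel=(y,z) 5px/mm
for n in ("top0","scene0"):
    s=load(n)
    yz=[(-100,0),(20,0),(20,95),(-100,95)]
    src=np.float32([proj(s,R@np.array([-75,y,z])+c) for y,z in yz])
    dst=np.float32([((y+100)*6,(95-z)*6) for y,z in yz])
    w=cv2.warpPerspective(s["pixels"],cv2.getPerspectiveTransform(src,dst),(720,570),flags=cv2.INTER_CUBIC)
    cv2.imwrite(f"pics/rect_{n}.png",cv2.convertScaleAbs(w,alpha=1.8)[:,:,::-1])
```

```text
(no output)
```

View pics/rect_top0.png

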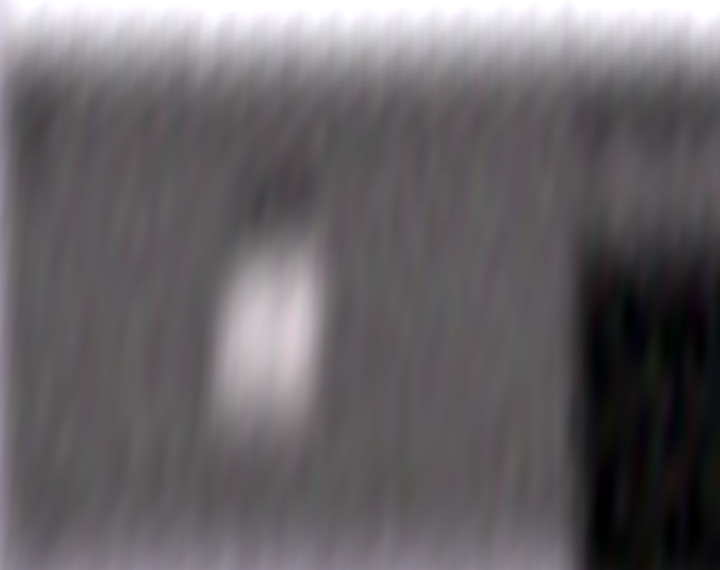

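View pics/rect_scene0.png

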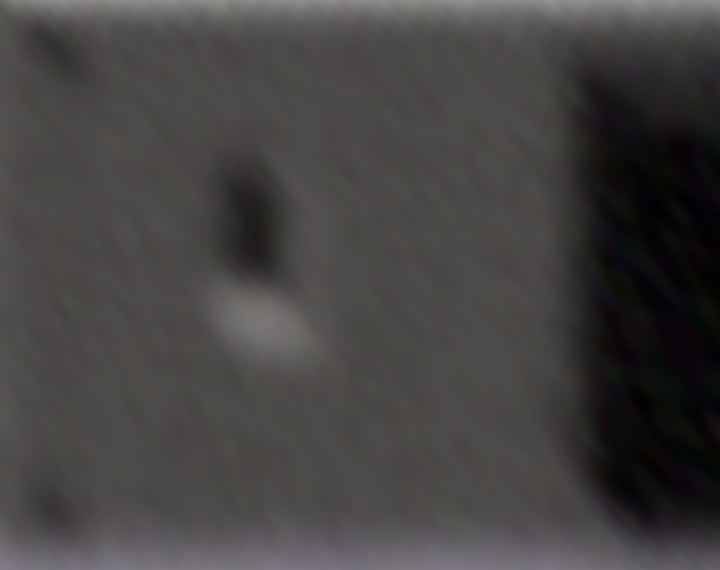

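```bash
cat >> h.py <<'E'
from scipy.spatial.transform import Rotation as Ro
def go(gx,gy,gz,yaw,pitch=0):
    """fractions to bring grasp point (155 ahead of TCP), tool down, to gx,gy,gz"""
    from bench import sense
    s=sense();R0=Ro.from_euler('xyz',s["tcp_rot"],degrees=True)
    R1=Ro.from_euler('xyz',[180,pitch,yaw],degrees=True)
    tgt=np.array([gx,gy,gz])-R1.apply([0,0,155])
    d=R0.inv().apply(tgt-s["tool_pos"])/150
    w=np.degrees((R0.inv()*R1).as_rotvec())/45
    print("t",round(float(s["time"]),2),"grasp now",np.round(s["tool_pos"]+R0.apply([0,0,155]),1),"rot",np.round(s["tcp_rot"],2),"gap",round(float(s["finger_gap"]),1),"F",np.round(s["ft_force"],1))
    print("txyz",np.round(d,3),"axyz",np.round(w,3))
E
python3 - <<'E'
from h import *
s=load("top0");W=cloud(s);x,y,z=W[...,0],W[...,1],W[...,2]
m=(z>20)&(z<36)&(abs(x-523)<40)&(y<-195)&(y>-272)
p=W[m];r=cv2.minAreaRect(p[:,:2].astype(np.float32));print(len(p),r,np.median(p[:,2]),p[:,1].max())
for u,v in((408.7,272.3),(440.5,273)): print(ray(s,u,v,28))
print("tip from scene",ray(load("scene0"),242.5,238.5,28))
mm=(z>30)&(z<40)&(x>200)&(x<340)&(y>-220)&(y<0);print("case",cv2.minAreaRect(W[mm][:,:2].astype(np.float32)))
mm=(z>8)&(z<25)&(x>600)&(x<720)&(y>-350)&(y<-220);print("lens",np.nanmean(W[mm],0),cv2.minAreaRect(W[mm][:,:2].astype(np.float32)))
mm=(z>60)&(z<170)&(x>560)&(x<720)&(y>-350)&(y<-180);print("lens hi",cv2.minAreaRect(W[mm][:,:2].astype(np.float32)))
# fin top
c=np.array([453.5,234.8,0]);th=np.radians(111.4);R=Ro.from_euler('z',111.4,degrees=True).as_matrix()
U=(W-c)@R
for n in("top0","scene0"):
    U=(cloud(load(n))-c)@R
    q=U[(U[...,2]>79)&(U[...,2]<88)&(U[...,0]<-78)&(U[...,0]>-135)&(abs(U[...,1])<100)]
    print(n,"fin",len(q),np.percentile(q,[3,50,97],axis=0).round(1).tolist())
go(523,-238,180,90)
E
```

```text
157 ((522.7166748046875, -243.96304321289062), (9.575190544128418, 55.95451354980469), 1.2622601985931396) 28.781704591897267 -216.09005233456358
[ 520.56735986 -216.74202967   28.        ]
[ 520.74961789 -276.95443073   28.        ]
tip from scene [ 523.85536273 -213.93893442   28.        ]
case ((335.47705078125, -137.38882446289062), (38.523841857910156, 9.238630294799805), 87.806640625)
lens [ 714.9518394  -280.78990936   17.1107372 ] ((713.2787475585938, -276.34490966796875), (46.3953857421875, 13.433900833129883), 89.9531021118164)
lens hi ((0.0, 0.0), (0.0, 0.0), 0.0)
top0 fin 282 [[-119.2, 3.6, 80.3], [-85.5, 42.2, 83.5], [-78.2, 81.6, 86.1]]
scene0 fin 181 [[-119.6, 2.9, 79.5], [-88.5, 39.6, 83.2], [-78.4, 77.3, 86.1]]
t 0.15 grasp now [133.6 584.5 248.9] rot [-1.7991e+02 -1.0000e-02  1.6712e+02] gap 85.6 F [0.2 0.9 0. ]
txyz [-3.753 -4.768  0.466] axyz [-2.000e-03  1.000e-03  1.714e+00]
```

```bash
python3 -m jog '[{"tx":-0.75,"ty":-0.95,"tz":0,"az":0.7},{"tx":-0.75,"ty":-0.95,"tz":0,"az":0.7},{"tx":-0.75,"ty":-0.95,"tz":0,"az":0.7},{"tx":-0.75,"ty":-0.95,"tz":0,"az":0.7},{"tx":-0.75,"ty":-0.95,"tz":0,"az":0.7}]' 80; python3 -c "
from h import *;go(523,-238,180,90)"
```

```text
t 0.15 grasp now [133.6 584.5 248.9] rot [-1.7991e+02 -1.0000e-02  1.6712e+02] gap 85.6 F [0.2 0.9 0. ]
txyz [-3.753 -4.768  0.466] axyz [-2.000e-03  1.000e-03  1.714e+00]invalid input at $[0]: expected keys tx, ty, tz, ax, ay, az, hand
```

All keys are required in each row.

```bash
python3 -m jog '[{"tx":-0.75,"ty":-0.95,"tz":0,"ax":0,"ay":0,"az":0.7,"hand":1},{"tx":-0.75,"ty":-0.95,"tz":0,"ax":0,"ay":0,"az":0.7,"hand":1},{"tx":-0.75,"ty":-0.95,"tz":0,"ax":0,"ay":0,"az":0.7,"hand":1},{"tx":-0.75,"ty":-0.95,"tz":0,"ax":0,"ay":0,"az":0.7,"hand":1},{"tx":-0.75,"ty":-0.95,"tz":0,"ax":0,"ay":0,"az":0.7,"hand":1}]' 80; python3 -c "
from h import *;go(523,-238,180,90)"
```

```text
time: 0.57
tool_pos: [212.9, 417.5, 404.0]
tcp_rot: [-179.9, 0.1, 135.1]
ft_force: [-0.6, -0.2, -0.2]
finger_gap: 85.2
t 0.57 grasp now [212.9 417.1 249. ] rot [-1.7992e+02  1.1000e-01  1.3512e+02] gap 85.2 F [-0.6 -0.2 -0.2]
txyz [-4.548 -1.637  0.471] axyz [-1.000e-03  3.000e-03  1.003e+00]
```

```bash
python3 -m jog '[{"tx":-1,"ty":-0.4,"tz":0,"ax":0,"ay":0,"az":0.6,"hand":1},{"tx":-1,"ty":-0.4,"tz":0,"ax":0,"ay":0,"az":0.6,"hand":1},{"tx":-1,"ty":-0.4,"tz":0,"ax":0,"ay":0,"az":0.6,"hand":1},{"tx":-1,"ty":-0.4,"tz":0,"ax":0,"ay":0,"az":0.6,"hand":1},{"tx":-1,"ty":-0.4,"tz":0,"ax":0,"ay":0,"az":0.6,"hand":1}]'; python3 -c "
from h import *;go(523,-238,180,90)"
```

```text
time: 0.98
tool_pos: [278.8, 268.7, 404.6]
tcp_rot: [180.0, 0.1, 108.0]
ft_force: [-0.1, 1.2, 0.6]
finger_gap: 85.3
t 0.98 grasp now [279.1 268.3 249.6] rot [1.7996e+02 1.4000e-01 1.0795e+02] gap 85.3 F [-0.1  1.2  0.6]
txyz [-3.714  0.507  0.473] axyz [0.001 0.003 0.399]
```

```bash
python3 -m jog '[{"tx":-1,"ty":0.15,"tz":0,"ax":0,"ay":0,"az":0.35,"hand":1},{"tx":-1,"ty":0.15,"tz":0,"ax":0,"ay":0,"az":0.35,"hand":1},{"tx":-1,"ty":0.15,"tz":0,"ax":0,"ay":0,"az":0.35,"hand":1},{"tx":-1,"ty":0.15,"tz":0,"ax":0,"ay":0,"az":0.35,"hand":1},{"tx":-1,"ty":0.15,"tz":0,"ax":0,"ay":0,"az":0.35,"hand":1}]'; python3 -m jog '[{"tx":-1,"ty":0.7,"tz":0.2,"ax":0,"ay":0,"az":0,"hand":0.8},{"tx":-1,"ty":0.7,"tz":0.2,"ax":0,"ay":0,"az":0,"hand":0.8},{"tx":-1,"ty":0.7,"tz":0.2,"ax":0,"ay":0,"az":0,"hand":0.8},{"tx":-1,"ty":0.7,"tz":0.2,"ax":0,"ay":0,"az":0,"hand":0.8},{"tx":-1,"ty":0.7,"tz":0.2,"ax":0,"ay":0,"az":0,"hand":0.8}]'; python3 -c "
from h import *;go(523,-238,180,90)"
```

```text
time: 1.4
tool_pos: [347.5, 134.8, 404.6]
tcp_rot: [180.0, 0.1, 92.6]
ft_force: [0.3, 0.6, -0.0]
finger_gap: 85.4
time: 1.82
tool_pos: [460.0, -9.1, 373.5]
tcp_rot: [-180.0, 0.0, 92.8]
ft_force: [0.3, 0.2, -0.3]
finger_gap: 68.7
t 1.82 grasp now [459.9  -9.3 218.5] rot [-1.7997e+02  5.0000e-02  9.2800e+01] gap 68.7 F [ 0.3  0.2 -0.3]
txyz [-1.544  0.345  0.258] axyz [-0.001  0.001  0.062]
```

```bash
python3 -m jog '[{"tx":-0.9,"ty":0.3,"tz":0.26,"ax":0,"ay":0,"az":0.06,"hand":0.6},{"tx":-0.9,"ty":0.3,"tz":0.26,"ax":0,"ay":0,"az":0.06,"hand":0.6},{"tx":-0.9,"ty":0.3,"tz":0.26,"ax":0,"ay":0,"az":0.06,"hand":0.6},{"tx":-0.9,"ty":0.3,"tz":0.26,"ax":0,"ay":0,"az":0.06,"hand":0.6},{"tx":-0.9,"ty":0.3,"tz":0.26,"ax":0,"ay":0,"az":0.06,"hand":0.6}]'; python3 -c "
from h import *;go(523,-238,150,90)"
```

```text
time: 2.23
tool_pos: [510.6, -142.0, 333.4]
tcp_rot: [-179.8, 0.0, 90.0]
ft_force: [1.5, -0.7, -0.7]
finger_gap: 51.3
t 2.23 grasp now [ 510.2 -142.   178.4] rot [-179.85    0.     90.01] gap 51.3 F [ 1.5 -0.7 -0.7]
txyz [-0.64   0.083  0.189] axyz [-0.003  0.     0.   ]
```

```bash
python3 -m jog '[{"tx":-0.64,"ty":0.083,"tz":0.25,"ax":0,"ay":0,"az":0,"hand":0.6},{"tx":-0.64,"ty":0.083,"tz":0.25,"ax":0,"ay":0,"az":0,"hand":0.6},{"tx":-0.64,"ty":0.083,"tz":0.25,"ax":0,"ay":0,"az":0,"hand":0.6},{"tx":-0.64,"ty":0.083,"tz":0.25,"ax":0,"ay":0,"az":0,"hand":0.6},{"tx":-0.64,"ty":0.083,"tz":0.25,"ax":0,"ay":0,"az":0,"hand":0.6}]'
python3 - <<'E'
from h import *
from bench import *
s=snapshot("wrist");np.savez("wrist1.npz",**s);cv2.imwrite("pics/wrist1.png",s["pixels"][:,:,::-1])
go(522.7,-238,32,90)
E
```

```text
time: 2.65
tool_pos: [522.8, -234.7, 297.3]
tcp_rot: [-179.9, -0.1, 90.1]
ft_force: [0.6, 0.2, -0.6]
finger_gap: 51.5
t 2.7 grasp now [ 522.9 -233.9  142.9] rot [-1.7996e+02 -7.0000e-02  9.0170e+01] gap 51.4 F [-0.4  0.1  0.6]
txyz [-0.027 -0.002  0.739] axyz [-0.001 -0.001  0.004]
```

View pics/wrist1.png

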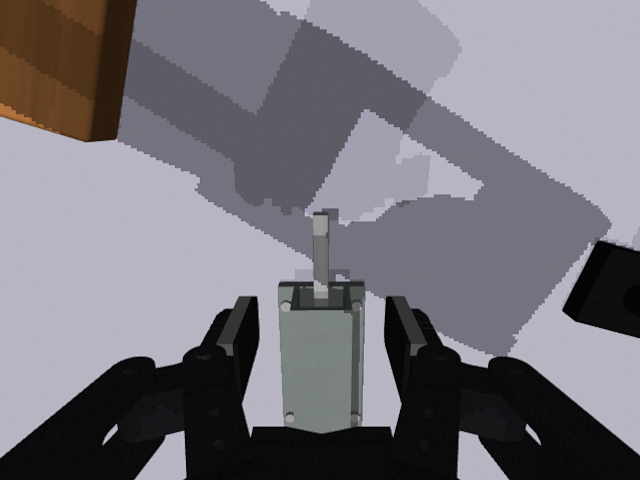

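The wrist view shows the blade running from (320,213) to (321,295), midway between the pads at columns 250 and 397. The sleeve is straight below it. Now I cast those pixels onto the blade's top plane.

```bash
python3 - <<'E'
from h import *
s=load("wrist1")
for u,v in((320.5,214),(321,285)): print(ray(s,u,v,28))
W=cloud(s);m=(W[...,2]>20)&(W[...,2]<35)&(abs(W[...,0]-523)<20)&(W[...,1]>-272)&(W[...,1]<-190)
print(cv2.minAreaRect(W[m][:,:2].astype(np.float32)),np.median(W[m][:,2]))
E
python3 -m jog '[{"tx":-0.027,"ty":0,"tz":0.25,"ax":0,"ay":0,"az":0,"hand":0.5},{"tx":-0.027,"ty":0,"tz":0.45,"ax":0,"ay":0,"az":0,"hand":0.4},{"tx":-0.027,"ty":0,"tz":0.6,"ax":0,"ay":0,"az":0,"hand":0.4},{"tx":-0.027,"ty":0,"tz":0.735,"ax":0,"ay":0,"az":0,"hand":0.4},{"tx":-0.027,"ty":0,"tz":0.735,"ax":0,"ay":0,"az":0,"hand":0.4}]'; python3 -c "
from h import *;go(522.7,-238,32,90)"
```

```text
[ 522.21905784 -215.27225399   28.        ]
[ 522.67569075 -264.82249909   28.        ]
((522.3013916015625, -243.3356170654297), (9.961743354797363, 57.23113250732422), 0.4656246602535248) 28.838847459386464
time: 3.12
tool_pos: [521.3, -236.1, 183.9]
tcp_rot: [-179.7, -0.2, 90.3]
ft_force: [-0.8, 0.3, -0.5]
finger_gap: 33.9
t 3.12 grasp now [ 520.4 -235.5   28.9] rot [-179.66   -0.22   90.28] gap 33.9 F [-0.8  0.3 -0.5]
txyz [-0.013  0.009 -0.021] axyz [-0.008 -0.005  0.006]
```

```bash
python3 -m jog '[{"tx":0,"ty":0.005,"tz":-0.02,"ax":0,"ay":0,"az":0,"hand":0.3},{"tx":0,"ty":0.005,"tz":-0.02,"ax":0,"ay":0,"az":0,"hand":0},{"tx":0,"ty":0.005,"tz":-0.02,"ax":0,"ay":0,"az":0,"hand":0},{"tx":0,"ty":0.005,"tz":-0.02,"ax":0,"ay":0,"az":0,"hand":0},{"tx":0,"ty":0.005,"tz":-0.02,"ax":0,"ay":0,"az":0,"hand":0}]' 90;python3 -m jog '[{"tx":0,"ty":0,"tz":0,"ax":0,"ay":0,"az":0,"hand":0},{"tx":0,"ty":0,"tz":0,"ax":0,"ay":0,"az":0,"hand":0},{"tx":0,"ty":0,"tz":0,"ax":0,"ay":0,"az":0,"hand":0}]'; python3 -c "
from h import *;go(522.7,-238,32,90)"
```

```text
time: 3.53
tool_pos: [524.6, -239.2, 192.9]
tcp_rot: [179.8, 0.1, 90.2]
ft_force: [1.4, 1.2, 2.2]
finger_gap: 6.4
time: 3.78
tool_pos: [524.1, -239.2, 191.7]
tcp_rot: [179.9, 0.0, 90.2]
ft_force: [2.4, 0.9, 2.9]
finger_gap: 7.0
t 3.78 grasp now [ 524.3 -239.4   36.7] rot [1.7991e+02 5.0000e-02 9.0170e+01] gap 7.0 F [2.4 0.9 2.9]
txyz [ 0.008 -0.009  0.031] axyz [0.002 0.001 0.004]
```

Run:
```python
from h import *
from bench import *
s=snapshot("wrist");cv2.imwrite("pics/wrist2.png",s["pixels"][:,:,::-1])
s=snapshot("top");cv2.imwrite("pics/top2.png",cv2.resize(s["pixels"][200:330,360:540],None,fx=4,fy=4)[:,:,::-1])
go(522.7,-238,32,90)
```

```text
t 3.88 grasp now [ 524.2 -239.3   36.4] rot [1.7994e+02 4.0000e-02 9.0170e+01] gap 6.7 F [1.5 0.5 2.8]
txyz [ 0.008 -0.009  0.029] axyz [0.001 0.001 0.004]
```

View pics/wrist2.png

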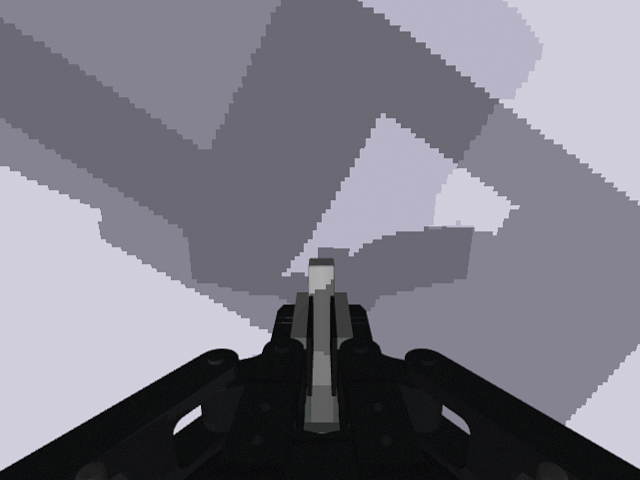

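Only the last few millimetres of the fingers hold the blade: they are at z of about 18, and the blade spans 18 to 28. I'll open, go 6 mm lower and grip again.

```bash
python3 -m jog '[{"tx":0,"ty":-0.008,"tz":0,"ax":0,"ay":0,"az":0.004,"hand":0.3},{"tx":0,"ty":-0.008,"tz":0.02,"ax":0,"ay":0,"az":0.004,"hand":0.3},{"tx":0,"ty":-0.008,"tz":0.04,"ax":0,"ay":0,"az":0.004,"hand":0.3},{"tx":0,"ty":-0.008,"tz":0.04,"ax":0,"ay":0,"az":0.004,"hand":0.3},{"tx":0,"ty":-0.008,"tz":0.04,"ax":0,"ay":0,"az":0.004,"hand":0.3}]' 90;python3 -c "
from h import *;go(522.7,-238,32,90)"; python3 -m jog '[{"tx":0,"ty":0,"tz":0,"ax":0,"ay":0,"az":0,"hand":0},{"tx":0,"ty":0,"tz":0,"ax":0,"ay":0,"az":0,"hand":0},{"tx":0,"ty":0,"tz":0,"ax":0,"ay":0,"az":0,"hand":0},{"tx":0,"ty":0,"tz":0,"ax":0,"ay":0,"az":0,"hand":0},{"tx":0,"ty":0,"tz":0,"ax":0,"ay":0,"az":0,"hand":0}]'; python3 -c "
from h import *;go(522.7,-238,32,90)"
```

```text
time: 4.3
tool_pos: [521.9, -238.8, 183.9]
tcp_rot: [-179.9, -0.1, 90.0]
ft_force: [-0.1, 0.7, 0.4]
finger_gap: 25.6
t 4.3 grasp now [ 521.6 -238.6   28.9] rot [-1.7989e+02 -6.0000e-02  8.9980e+01] gap 25.6 F [-0.1  0.7  0.4]
txyz [ 0.005  0.006 -0.02 ] axyz [-0.002 -0.001 -0.   ]
time: 4.72
tool_pos: [522.4, -239.0, 184.9]
tcp_rot: [-180.0, -0.0, 90.0]
ft_force: [0.1, 0.3, -0.1]
finger_gap: 7.4
t 4.72 grasp now [ 522.4 -239.    29.9] rot [-179.99   -0.     89.99] gap 7.4 F [ 0.1  0.3 -0.1]
txyz [ 0.006  0.002 -0.014] axyz [-0. -0. -0.]
```

```bash
python3 -m jog '[{"tx":0.08,"ty":0,"tz":0,"ax":0,"ay":0,"az":0,"hand":0},{"tx":0.2,"ty":0,"tz":0,"ax":0,"ay":0,"az":0,"hand":0},{"tx":0.32,"ty":0,"tz":0,"ax":0,"ay":0,"az":0,"hand":0},{"tx":0.45,"ty":0,"tz":0,"ax":0,"ay":0,"az":0,"hand":0},{"tx":0.55,"ty":0,"tz":0,"ax":0,"ay":0,"az":0,"hand":0}]';  python3 -m jog '[{"tx":0.12,"ty":0,"tz":0,"ax":0,"ay":0,"az":0,"hand":0},{"tx":0.24,"ty":0,"tz":0,"ax":0,"ay":0,"az":0,"hand":0},{"tx":0.36,"ty":0,"tz":0,"ax":0,"ay":0,"az":0,"hand":0},{"tx":0.48,"ty":0,"tz":0,"ax":0,"ay":0,"az":0,"hand":0},{"tx":0.55,"ty":0,"tz":0,"ax":0,"ay":0,"az":0,"hand":0}]'
python3 - <<'E'
from h import *
from bench import *
s=snapshot("wrist");cv2.imwrite("pics/wrist3.png",s["pixels"][:,:,::-1])
s=snapshot("scene");cv2.imwrite("pics/scene3.png",cv2.resize(s["pixels"][160:330,130:400],None,fx=2.9,fy=2.9)[:,:,::-1])
go(522.7,-74,32,90)
E
```

```text
time: 5.13
tool_pos: [522.3, -154.6, 184.9]
tcp_rot: [-180.0, -0.0, 90.0]
ft_force: [0.5, -0.0, -0.0]
finger_gap: 7.3
time: 5.55
tool_pos: [522.1, -71.7, 184.8]
tcp_rot: [-180.0, -0.0, 90.0]
ft_force: [0.2, 0.3, -1.2]
finger_gap: 7.7
t 5.65 grasp now [522.2 -72.   29.7] rot [-1.7997e+02 -3.0000e-02  9.0120e+01] gap 7.7 F [-0.6 -0.8 -1.1]
txyz [-0.013  0.003 -0.015] axyz [-0.001 -0.001  0.003]
```

View pics/scene3.png

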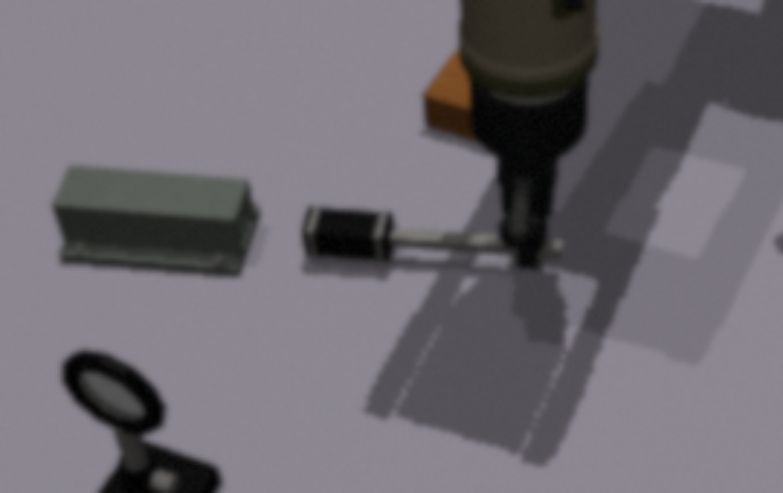

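View pics/wrist3.png

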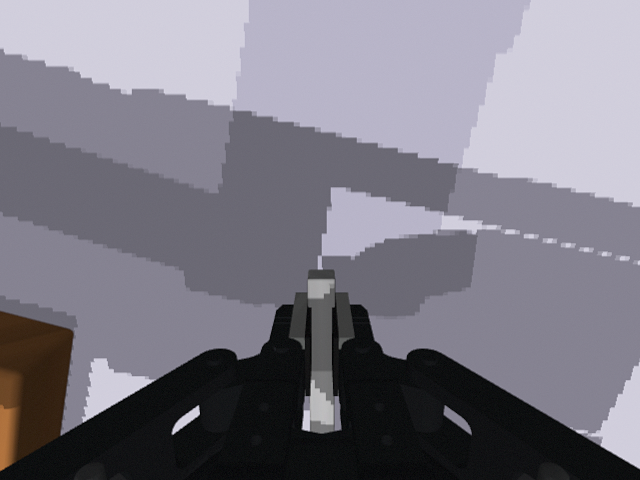

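The rod is clear of the sleeve and level, with the handle at scene crop (345,232) and its blade held at (525,245). Now I lower it.

```bash
python3 -m jog '[{"tx":0,"ty":0,"tz":0.02,"ax":0,"ay":0,"az":0,"hand":0},{"tx":0,"ty":0,"tz":0.04,"ax":0,"ay":0,"az":0,"hand":0},{"tx":0,"ty":0,"tz":0.055,"ax":0,"ay":0,"az":0,"hand":0},{"tx":0,"ty":0,"tz":0.06,"ax":0,"ay":0,"az":0,"hand":0},{"tx":0,"ty":0,"tz":0.06,"ax":0,"ay":0,"az":0,"hand":0}]';python3 -c "
from h import *;go(522.7,-74,21,90)"
```

```text
time: 6.07
tool_pos: [522.3, -74.6, 175.5]
tcp_rot: [-180.0, -0.0, 89.9]
ft_force: [0.4, -0.4, -0.4]
finger_gap: 7.7
t 6.07 grasp now [522.2 -74.6  20.5] rot [-179.96   -0.     89.94] gap 7.7 F [ 0.4 -0.4 -0.4]
txyz [ 0.004  0.003 -0.004] axyz [-0.001 -0.    -0.001]
```

Release gently, then rise and slide back over the handle.

```bash
python3 -m jog '[{"tx":0,"ty":0,"tz":0,"ax":0,"ay":0,"az":0,"hand":0.1},{"tx":0,"ty":0,"tz":0,"ax":0,"ay":0,"az":0,"hand":0.25},{"tx":0,"ty":0,"tz":0,"ax":0,"ay":0,"az":0,"hand":0.4},{"tx":0,"ty":0,"tz":0,"ax":0,"ay":0,"az":0,"hand":0.6},{"tx":0,"ty":0,"tz":0,"ax":0,"ay":0,"az":0,"hand":0.6}]';python3 -m jog '[{"tx":0,"ty":0,"tz":-0.2,"ax":0,"ay":0,"az":0,"hand":0.6},{"tx":-0.2,"ty":0,"tz":-0.4,"ax":0,"ay":0,"az":0,"hand":0.6},{"tx":-0.5,"ty":0,"tz":-0.5,"ax":0,"ay":0,"az":0,"hand":0.6},{"tx":-0.75,"ty":0,"tz":-0.5,"ax":0,"ay":0,"az":0,"hand":0.6},{"tx":-0.85,"ty":0,"tz":-0.5,"ax":0,"ay":0,"az":0,"hand":0.6}]'
python3 - <<'E'
from h import *
from bench import *
for n in("wrist","top"):
    s=snapshot(n);np.savez(n+"4.npz",**s);cv2.imwrite(f"pics/{n}4.png",s["pixels"][:,:,::-1])
go(522.7,-200,21,90)
E
```

```text
time: 6.48
tool_pos: [522.7, -74.0, 176.2]
tcp_rot: [180.0, 0.0, 90.0]
ft_force: [0.7, -0.2, 0.8]
finger_gap: 50.8
time: 6.9
tool_pos: [523.2, -205.7, 253.9]
tcp_rot: [179.7, 0.2, 89.9]
ft_force: [0.5, 0.4, 0.6]
finger_gap: 51.2
t 7.0 grasp now [ 522.8 -204.9   97. ] rot [1.799e+02 1.000e-01 8.979e+01] gap 51.2 F [ 0.1  0.3 -0.3]
txyz [0.031 0.    0.506] axyz [ 0.002  0.002 -0.005]
```

View pics/wrist4.png

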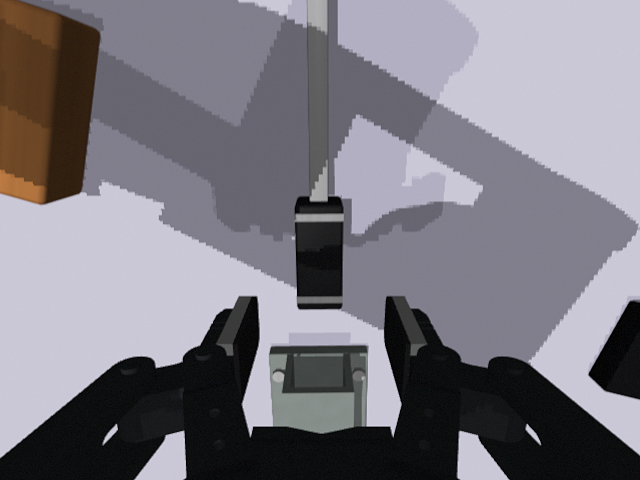

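View pics/top4.png

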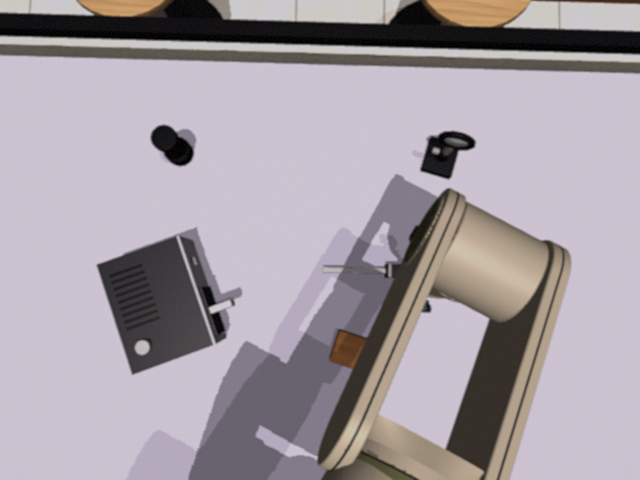

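The wrist view shows the handle at columns 295–343, rows 197–308, and the blade running up to (317,0).

Run:
```python
from h import *
s=load("wrist4")
for u,v,h in((319.5,200,26),(319.5,297,26),(318,100,18),(318.5,190,18)): print(ray(s,u,v,h).round(1))
W=cloud(s);x,y,z=[W[...,i] for i in range(3)]
b=(z>12)&(z<22)&(abs(x-522)<15)&(y>-165)&(y<-40)
p=W[b];print("blade",len(p),np.polyfit(p[:,1],p[:,0],1),np.median(p[:,0]),np.median(p[:,2]))
m=(z>23)&(z<32)&(abs(x-522)<25)&(y<-150)&(y>-250)
print(cv2.minAreaRect(W[m][:,:2].astype(np.float32)),W[m][:,1].min(),W[m][:,1].max())
t=load("top4");print("tip top",ray(t,323,269,18))
```

```text
[ 523.7 -170.2   26. ]
[ 523.6 -226.3   26. ]
[ 523.  -120.5   18. ]
[ 523.2 -166.3   18. ]
blade 3669 [-5.95905568e-03  5.22200733e+02] 522.9732524621231 18.864897672377257
((523.4596557617188, -202.68789672851562), (26.134538650512695, 62.300567626953125), 0.45773452520370483) -233.75710794257975 -171.5324628551114
tip top [523.02277421 -54.8619345   18.        ]
```

```bash
python3 -m jog '[{"tx":0.073,"ty":0.004,"tz":0.15,"ax":0,"ay":0,"az":-0.01,"hand":0.6},{"tx":0.073,"ty":0.004,"tz":0.3,"ax":0,"ay":0,"az":-0.01,"hand":0.6},{"tx":0.073,"ty":0.004,"tz":0.42,"ax":0,"ay":0,"az":-0.01,"hand":0.6},{"tx":0.073,"ty":0.004,"tz":0.49,"ax":0,"ay":0,"az":-0.01,"hand":0.6},{"tx":0.073,"ty":0.004,"tz":0.49,"ax":0,"ay":0,"az":-0.01,"hand":0.6}]';python3 -m jog '[{"tx":0,"ty":0,"tz":0,"ax":0,"ay":0,"az":0,"hand":0.6},{"tx":0,"ty":0,"tz":0,"ax":0,"ay":0,"az":0,"hand":0.6}]';python3 -c "
from h import *;go(523.4,-194,21.5,90.3)"
```

```text
time: 7.42
tool_pos: [521.6, -189.0, 174.3]
tcp_rot: [-179.7, -0.1, 90.5]
ft_force: [0.5, 0.6, -0.2]
finger_gap: 51.2
time: 7.58
tool_pos: [523.7, -190.5, 178.6]
tcp_rot: [179.9, 0.0, 90.5]
ft_force: [0.8, -0.1, -0.1]
finger_gap: 51.3
t 7.58 grasp now [ 523.9 -190.6   23.6] rot [1.7992e+02 4.0000e-02 9.0460e+01] gap 51.3 F [ 0.8 -0.1 -0.1]
txyz [-0.023 -0.002  0.014] axyz [0.002 0.001 0.004]
```

```bash
python3 -m jog '[{"tx":-0.02,"ty":-0.002,"tz":0.005,"ax":0,"ay":0,"az":0,"hand":0.4},{"tx":-0.02,"ty":-0.002,"tz":0.005,"ax":0,"ay":0,"az":0,"hand":0.2},{"tx":-0.02,"ty":-0.002,"tz":0.005,"ax":0,"ay":0,"az":0,"hand":0.1},{"tx":-0.02,"ty":-0.002,"tz":0.005,"ax":0,"ay":0,"az":0,"hand":0.1},{"tx":-0.02,"ty":-0.002,"tz":0.005,"ax":0,"ay":0,"az":0,"hand":0.1}]' 100;python3 -m jog '[{"tx":0,"ty":0,"tz":0,"ax":0,"ay":0,"az":0,"hand":0},{"tx":0,"ty":0,"tz":0,"ax":0,"ay":0,"az":0,"hand":0}]';python3 -c "
from h import *;go(523.4,-194,21.5,90.3)"
```

```text
time: 8.0
tool_pos: [523.6, -194.1, 178.4]
tcp_rot: [179.9, 0.1, 90.4]
ft_force: [-0.6, -0.8, 6.3]
finger_gap: 24.1
time: 8.17
tool_pos: [523.6, -194.2, 178.4]
tcp_rot: [179.9, 0.1, 90.4]
ft_force: [-1.0, 1.1, 6.2]
finger_gap: 24.5
t 8.17 grasp now [ 524.  -194.4   23.4] rot [1.7986e+02 8.0000e-02 9.0420e+01] gap 24.5 F [-1.   1.1  6.2]
txyz [ 0.001 -0.001  0.013] axyz [0.003 0.002 0.003]
```

```bash
python3 -m jog '[{"tx":0,"ty":0,"tz":-0.1,"ax":0,"ay":0,"az":0,"hand":0},{"tx":0.1,"ty":0.1,"tz":-0.25,"ax":0,"ay":0,"az":-0.1,"hand":0},{"tx":0.3,"ty":0.25,"tz":-0.35,"ax":0,"ay":0,"az":-0.2,"hand":0},{"tx":0.5,"ty":0.4,"tz":-0.4,"ax":0,"ay":0,"az":-0.33,"hand":0},{"tx":0.6,"ty":0.5,"tz":-0.4,"ax":0,"ay":0,"az":-0.47,"hand":0}]';python3 -c "
from h import *;go(599.8,15,80,111.4)"
```

```text
time: 8.58
tool_pos: [599.6, -100.7, 240.3]
tcp_rot: [179.7, 0.1, 111.9]
ft_force: [0.2, 0.0, -1.0]
finger_gap: 23.7
t 8.58 grasp now [ 600.5 -100.7   85.3] rot [1.7970e+02 1.3000e-01 1.1188e+02] gap 23.7 F [ 0.2  0.  -1. ]
txyz [0.715 0.288 0.035] axyz [0.007 0.003 0.011]
```

```bash
python3 -m jog '[{"tx":0.15,"ty":0.1,"tz":0.03,"ax":0.005,"ay":0,"az":0.01,"hand":0},{"tx":0.35,"ty":0.2,"tz":0.03,"ax":0.005,"ay":0,"az":0.01,"hand":0},{"tx":0.55,"ty":0.28,"tz":0.03,"ax":0.005,"ay":0,"az":0.01,"hand":0},{"tx":0.68,"ty":0.28,"tz":0.03,"ax":0.005,"ay":0,"az":0.01,"hand":0},{"tx":0.7,"ty":0.28,"tz":0.03,"ax":0.005,"ay":0,"az":0.01,"hand":0}]';python3 -m jog '[{"tx":0,"ty":0,"tz":0,"ax":0,"ay":0,"az":0,"hand":0},{"tx":0,"ty":0,"tz":0,"ax":0,"ay":0,"az":0,"hand":0},{"tx":0,"ty":0,"tz":0,"ax":0,"ay":0,"az":0,"hand":0}]';python3 - <<'E'
from h import *
from bench import *
for n in("wrist","top","scene"):
    s=snapshot(n);np.savez(n+"5.npz",**s);cv2.imwrite(f"pics/{n}5.png",s["pixels"][:,:,::-1])
    if n=="top": cv2.imwrite("pics/top5z.png",cv2.resize(s["pixels"][190:350,90:350],None,fx=3,fy=3,interpolation=cv2.INTER_CUBIC)[:,:,::-1])
    if n=="scene": cv2.imwrite("pics/scene5z.png",cv2.resize(s["pixels"][150:320,290:540],None,fx=3.1,fy=3.1,interpolation=cv2.INTER_CUBIC)[:,:,::-1])
go(599.8,15,60.4,111.4)
E
```

```text
time: 9.0
tool_pos: [596.8, 13.5, 232.0]
tcp_rot: [-179.7, -0.1, 111.3]
ft_force: [-0.5, 0.5, -1.1]
finger_gap: 24.0
time: 9.25
tool_pos: [597.8, 9.0, 232.4]
tcp_rot: [-179.8, 0.0, 111.1]
ft_force: [0.7, 0.9, -0.2]
finger_gap: 24.3
t 9.4 grasp now [597.2   8.7  77.3] rot [-1.7978e+02  2.0000e-02  1.1105e+02] gap 23.9 F [-0.1  0.3 -1.5]
txyz [0.033 0.028 0.113] axyz [-0.005  0.    -0.008]
```

View pics/top5z.png

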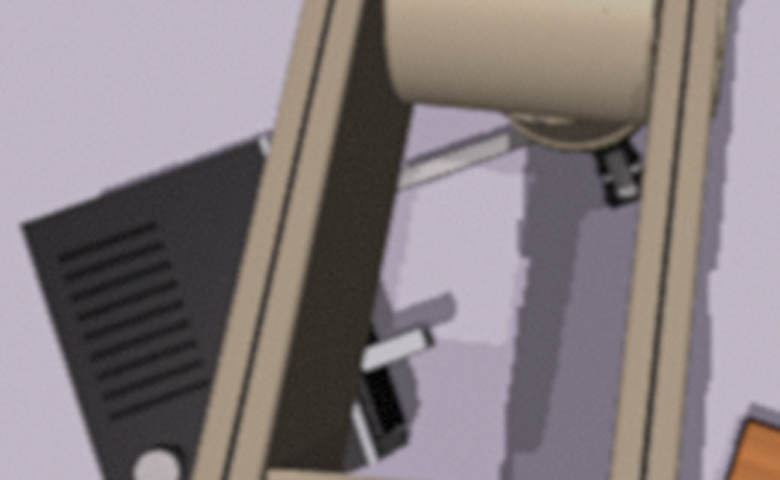

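View pics/scene5z.png

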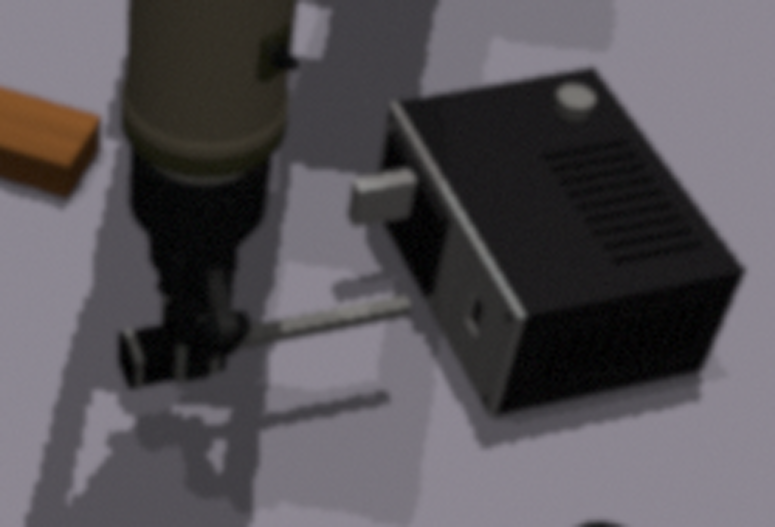

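View pics/wrist5.png

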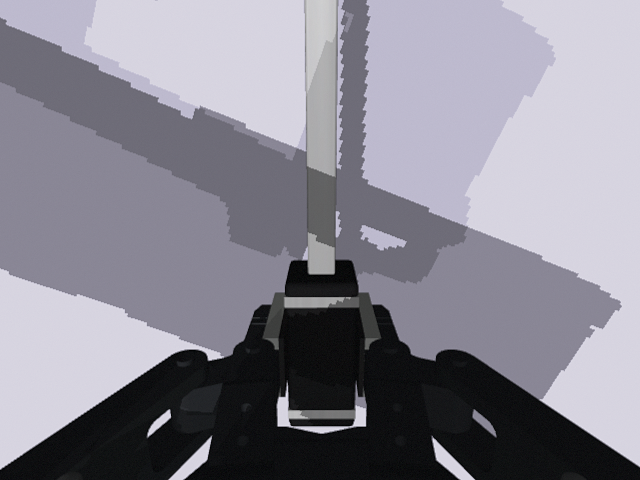

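The rod is held straight ahead of the fingers: the blade is centred at wrist column 321, and its tip is near scene pixel (421,247). Next I measure the blade axis in the unit frame.

```bash
cat >> h.py <<'E'
C=np.array([453.5,234.8,0]);RU=Ro.from_euler('z',111.4,degrees=True).as_matrix()
def U(X): return (X-C)@RU
E
python3 - <<'E'
from h import *
for n in("wrist5","scene5","top5"):
    s=load(n);q=U(cloud(s))
    m=(q[...,0]>-235)&(q[...,0]<-95)&(abs(q[...,1]+56)<22)&(q[...,2]>45)&(q[...,2]<90)&(s["pixels"].mean(-1)>70)
    p=q[m]
    if len(p)<10: print(n,len(p));continue
    # split in bins
    for a in range(-235,-95,20):
        k=p[(p[:,0]>=a)&(p[:,0]<a+20)]
        if len(k)>3: print(n,a,len(k),np.median(k[:,1]).round(1),k[:,1].min().round(1),k[:,1].max().round(1),"ztop",np.percentile(k[:,2],[50,80]).round(1))
    print("tipx",p[:,0].max())
E
```

```text
wrist5 -235 1523 -51.9 -56.9 -47.0 ztop [72.9 73.5]
wrist5 -215 1734 -52.0 -57.1 -47.1 ztop [72.9 73.5]
wrist5 -195 2023 -52.1 -57.0 -47.1 ztop [72.9 73.5]
wrist5 -175 2344 -52.2 -57.2 -47.1 ztop [72.9 73.5]
wrist5 -155 294 -52.2 -57.1 -47.4 ztop [72.9 73.4]
tipx -152.40246820218167
scene5 -215 35 -53.0 -58.2 -45.4 ztop [71.8 73.5]
scene5 -195 54 -52.7 -56.8 -46.2 ztop [72.5 73.3]
scene5 -175 58 -53.3 -58.9 -46.1 ztop [72.7 74.3]
scene5 -155 58 -53.7 -58.1 -46.4 ztop [72.3 73.8]
scene5 -135 34 -52.5 -57.2 -46.4 ztop [72.4 73.9]
tipx -119.46817831516101
top5 -235 5 -48.4 -51.5 -46.8 ztop [72.9 73.7]
top5 -215 67 -51.1 -56.5 -46.6 ztop [72.3 73.6]
top5 -195 68 -51.1 -56.6 -46.8 ztop [72.8 73.6]
top5 -175 70 -51.4 -56.8 -46.8 ztop [72.5 73.6]
top5 -155 60 -51.1 -56.5 -46.8 ztop [72.5 73.9]
tipx -133.31254886661577
```

```bash
python3 -m jog '[{"tx":0.05,"ty":0.023,"tz":0.04,"ax":-0.005,"ay":0,"az":-0.008,"hand":0},{"tx":0.1,"ty":0.023,"tz":0.08,"ax":-0.005,"ay":0,"az":-0.008,"hand":0},{"tx":0.16,"ty":0.023,"tz":0.115,"ax":-0.005,"ay":0,"az":-0.008,"hand":0},{"tx":0.22,"ty":0.023,"tz":0.115,"ax":-0.005,"ay":0,"az":-0.008,"hand":0},{"tx":0.24,"ty":0.023,"tz":0.115,"ax":-0.005,"ay":0,"az":-0.008,"hand":0}]';python3 -m jog '[{"tx":0,"ty":0,"tz":0,"ax":0,"ay":0,"az":0,"hand":0},{"tx":0,"ty":0,"tz":0,"ax":0,"ay":0,"az":0,"hand":0},{"tx":0,"ty":0,"tz":0,"ax":0,"ay":0,"az":0,"hand":0}]';python3 - <<'E'
from h import *
from bench import *
for n in("wrist","scene"):
    s=snapshot(n);np.savez(n+"6.npz",**s)
    q=U(cloud(s))
    m=(q[...,0]>-200)&(q[...,0]<-70)&(abs(q[...,1]+56)<16)&(q[...,2]>35)&(q[...,2]<75)&(s["pixels"].mean(-1)>70)
    p=q[m];p=p[p[:,0]<-85] if n=="scene" else p
    print(n,len(p),np.median(p[:,1]),np.percentile(p[:,2],60),p[:,0].max(), np.polyfit(p[:,0],p[:,1],1))
cv2.imwrite("pics/scene6z.png",cv2.convertScaleAbs(cv2.resize(s["pixels"][215:290,380:480],None,fx=8,fy=8,interpolation=cv2.INTER_CUBIC)[:,:,::-1],alpha=1.5))
go(599.8,15,60.4,111.4)
E
```

```text
time: 9.82
tool_pos: [586.5, 46.6, 213.7]
tcp_rot: [-179.9, -0.1, 111.6]
ft_force: [-1.2, -0.4, -1.7]
finger_gap: 24.1
time: 10.07
tool_pos: [588.0, 44.9, 215.4]
tcp_rot: [180.0, 0.0, 111.5]
ft_force: [0.2, 0.2, -1.3]
finger_gap: 23.8
wrist 8057 -56.22044238926224 56.06777828000066 -115.25295274783376 [ 4.48146637e-03 -5.55443618e+01]
scene 235 -56.556838838405035 55.97062326831352 -85.00299463897451 [ 1.67231566e-02 -5.40711640e+01]
t 10.17 grasp now [588.1  44.6  60.3] rot [1.7996e+02 2.0000e-02 1.1149e+02] gap 24.2 F [ 1.1 -0.7 -1.8]
txyz [-0.213  0.001 -0.   ] axyz [0.001 0.001 0.002]
```

View pics/scene6z.png

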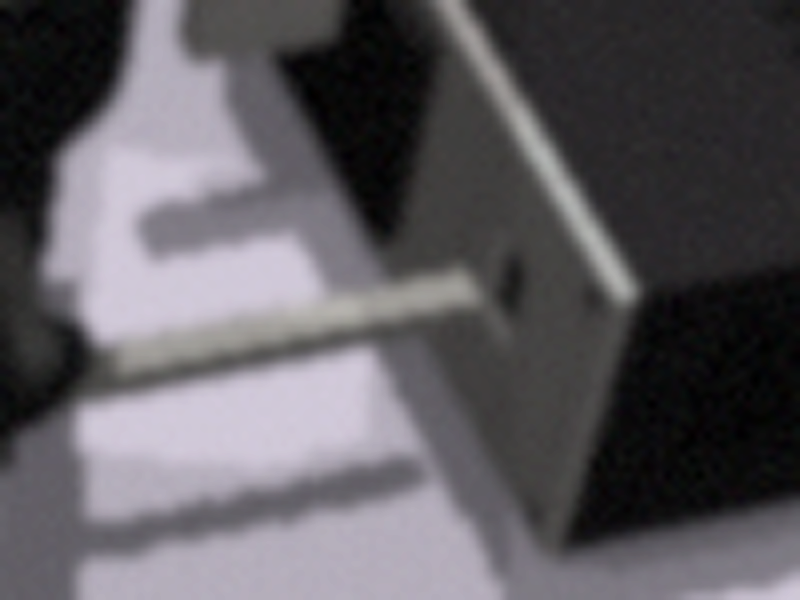

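The blade tip is at crop (468,288), in line with the slot at (503,295). Now I insert in small steps, checking the force.

```bash
python3 -m jog '[{"tx":0.03,"ty":0,"tz":0,"ax":0,"ay":0,"az":0,"hand":0},{"tx":0.06,"ty":0,"tz":0,"ax":0,"ay":0,"az":0,"hand":0},{"tx":0.09,"ty":0,"tz":0,"ax":0,"ay":0,"az":0,"hand":0},{"tx":0.12,"ty":0,"tz":0,"ax":0,"ay":0,"az":0,"hand":0},{"tx":0.14,"ty":0,"tz":0,"ax":0,"ay":0,"az":0,"hand":0}]';python3 -m jog '[{"tx":0.03,"ty":0,"tz":0,"ax":0,"ay":0,"az":0,"hand":0},{"tx":0.05,"ty":0,"tz":0,"ax":0,"ay":0,"az":0,"hand":0},{"tx":0.07,"ty":0,"tz":0,"ax":0,"ay":0,"az":0,"hand":0},{"tx":0.07,"ty":0,"tz":0,"ax":0,"ay":0,"az":0,"hand":0}]';python3 - <<'E'
from h import *
from bench import *
s=snapshot("scene")
cv2.imwrite("pics/scene7z.png",cv2.convertScaleAbs(cv2.resize(s["pixels"][215:290,380:480],None,fx=8,fy=8,interpolation=cv2.INTER_CUBIC)[:,:,::-1],alpha=1.5))
go(599.8,15,60.4,111.4)
E
```

```text
time: 10.58
tool_pos: [579.7, 65.2, 214.9]
tcp_rot: [-180.0, -0.0, 111.5]
ft_force: [-0.2, -0.2, -1.3]
finger_gap: 24.0
time: 10.92
tool_pos: [575.9, 74.8, 214.9]
tcp_rot: [-180.0, -0.0, 111.5]
ft_force: [0.3, 0.2, -1.5]
finger_gap: 24.1
t 10.97 grasp now [576.1  74.5  59.9] rot [180.     0.   111.53] gap 24.1 F [-0.7 -0.1 -0.8]
txyz [-0.427  0.002 -0.003] axyz [0.    0.    0.003]
```

View pics/scene7z.png

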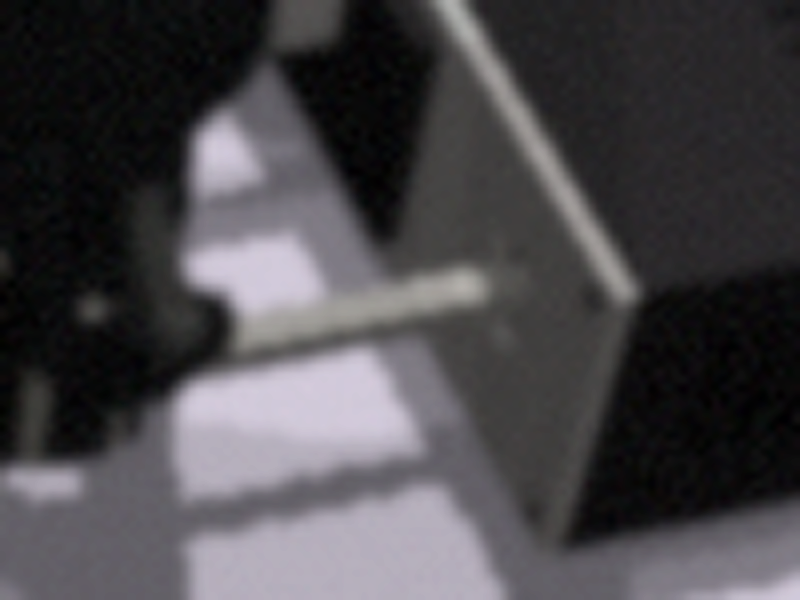

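The blade is in the slot with no side force, about 22–24 mm deep. Continuing.

```bash
python3 -m jog '[{"tx":0.03,"ty":0,"tz":0,"ax":0,"ay":0,"az":0,"hand":0},{"tx":0.07,"ty":0,"tz":0,"ax":0,"ay":0,"az":0,"hand":0},{"tx":0.11,"ty":0,"tz":0,"ax":0,"ay":0,"az":0,"hand":0},{"tx":0.15,"ty":0,"tz":0,"ax":0,"ay":0,"az":0,"hand":0},{"tx":0.18,"ty":0,"tz":0,"ax":0,"ay":0,"az":0,"hand":0}]';python3 -m jog '[{"tx":0.02,"ty":0,"tz":0,"ax":0,"ay":0,"az":0,"hand":0},{"tx":0.035,"ty":0,"tz":0,"ax":0,"ay":0,"az":0,"hand":0},{"tx":0.05,"ty":0,"tz":0,"ax":0,"ay":0,"az":0,"hand":0},{"tx":0.05,"ty":0,"tz":0,"ax":0,"ay":0,"az":0,"hand":0}]';python3 -c "
from h import *;go(576.1,74.5,60,111.4)"
```

```text
time: 11.38
tool_pos: [565.9, 100.1, 214.9]
tcp_rot: [-180.0, -0.0, 111.5]
ft_force: [-0.5, 0.7, -0.6]
finger_gap: 23.9
time: 11.72
tool_pos: [563.7, 106.1, 215.1]
tcp_rot: [180.0, 0.1, 111.5]
ft_force: [0.2, -3.1, -1.5]
finger_gap: 23.9
t 11.72 grasp now [563.8 105.9  60.1] rot [1.7998e+02 8.0000e-02 1.1151e+02] gap 23.9 F [ 0.2 -3.1 -1.5]
txyz [-0.226 -0.     0.001] axyz [0.    0.002 0.003]
```

Contact of about 3 N at the tab. Pressing another 8 mm slowly.

```bash
python3 -m jog '[{"tx":0.015,"ty":0,"tz":0,"ax":0,"ay":0,"az":0,"hand":0},{"tx":0.03,"ty":0,"tz":0,"ax":0,"ay":0,"az":0,"hand":0},{"tx":0.04,"ty":0,"tz":0,"ax":0,"ay":0,"az":0,"hand":0},{"tx":0.05,"ty":0,"tz":0,"ax":0,"ay":0,"az":0,"hand":0},{"tx":0.055,"ty":0,"tz":0,"ax":0,"ay":0,"az":0,"hand":0}]';python3 -m jog '[{"tx":0,"ty":0,"tz":0,"ax":0,"ay":0,"az":0,"hand":0},{"tx":0,"ty":0,"tz":0,"ax":0,"ay":0,"az":0,"hand":0}]';python3 - <<'E'
from h import *
from bench import *
s=snapshot("scene");np.savez("scene8.npz",**s)
cv2.imwrite("pics/scene8z.png",cv2.convertScaleAbs(cv2.resize(s["pixels"][170:290,370:540],None,fx=4.7,fy=4.7,interpolation=cv2.INTER_CUBIC)[:,:,::-1],alpha=1.5))
go(576.1,74.5,60,111.4)
E
```

```text
time: 12.13
tool_pos: [560.8, 113.1, 215.1]
tcp_rot: [-180.0, 0.1, 111.5]
ft_force: [2.7, -8.1, -0.6]
finger_gap: 24.0
time: 12.3
tool_pos: [560.8, 113.0, 215.1]
tcp_rot: [-180.0, 0.1, 111.5]
ft_force: [1.7, -7.8, -1.1]
finger_gap: 24.1
t 12.35 grasp now [560.9 112.7  60.1] rot [-1.8000e+02  1.2000e-01  1.1149e+02] gap 24.2 F [ 1.3 -7.5 -0.3]
txyz [-0.276  0.001  0.001] axyz [-0.     0.003  0.002]
```

View pics/scene8z.png

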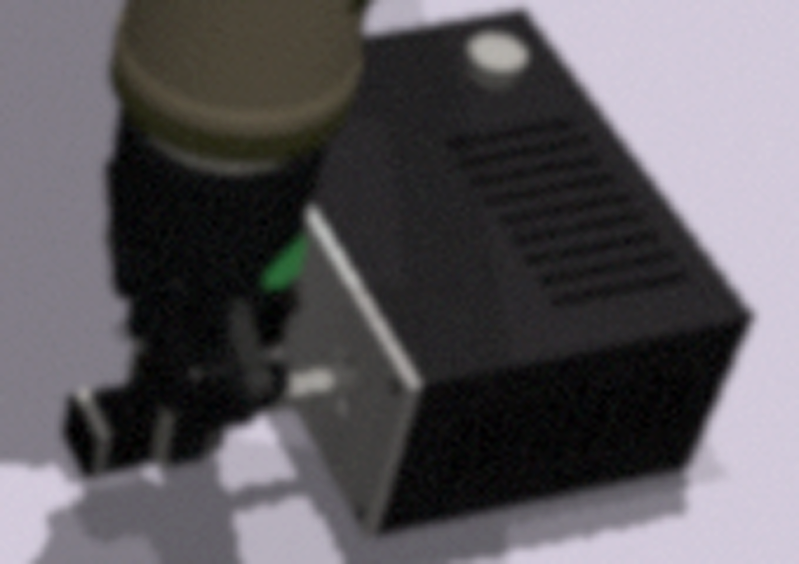

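The tray has sprung: the green filter shows at crop (290,262), with 7.5–8 N along the rod. I'll withdraw straight back and lower the rod to the bench.

```bash
python3 -m jog '[{"tx":-0.08,"ty":0,"tz":0,"ax":0,"ay":0,"az":0,"hand":0},{"tx":-0.2,"ty":0,"tz":0,"ax":0,"ay":0,"az":0,"hand":0},{"tx":-0.36,"ty":0,"tz":0,"ax":0,"ay":0,"az":0,"hand":0},{"tx":-0.52,"ty":0,"tz":0,"ax":0,"ay":0,"az":0,"hand":0},{"tx":-0.67,"ty":0,"tz":0,"ax":0,"ay":0,"az":0,"hand":0}]';python3 -m jog '[{"tx":0,"ty":0,"tz":0.04,"ax":0,"ay":0,"az":0,"hand":0},{"tx":0,"ty":0,"tz":0.1,"ax":0,"ay":0,"az":0,"hand":0},{"tx":0,"ty":0,"tz":0.16,"ax":0,"ay":0,"az":0,"hand":0},{"tx":0,"ty":0,"tz":0.2,"ax":0,"ay":0,"az":0,"hand":0},{"tx":0,"ty":0,"tz":0.2,"ax":0,"ay":0,"az":0,"hand":0}]';python3 - <<'E'
from h import *
from bench import *
s=snapshot("wrist");np.savez("wrist9.npz",**s);cv2.imwrite("pics/wrist9.png",s["pixels"][:,:,::-1])
s=snapshot("scene");np.savez("scene9.npz",**s)
cv2.imwrite("pics/scene9z.png",cv2.convertScaleAbs(cv2.resize(s["pixels"][170:300,310:480],None,fx=4.5,fy=4.5,interpolation=cv2.INTER_CUBIC)[:,:,::-1],alpha=1.5))
go(597,19,23.4,111.4)
E
```

```text
time: 12.77
tool_pos: [597.8, 19.1, 214.9]
tcp_rot: [180.0, -0.0, 111.5]
ft_force: [-0.6, -0.2, -1.7]
finger_gap: 24.3
time: 13.18
tool_pos: [595.8, 21.3, 182.1]
tcp_rot: [-179.8, -0.1, 111.6]
ft_force: [0.2, 0.5, -2.1]
finger_gap: 24.0
t 13.28 grasp now [596.4  21.3  29.1] rot [-1.7991e+02 -5.0000e-02  1.1156e+02] gap 24.0 F [ 0.5 -0.1 -0.6]
txyz [-0.015 -0.004  0.038] axyz [-0.002 -0.001  0.003]
```

View pics/scene9z.png

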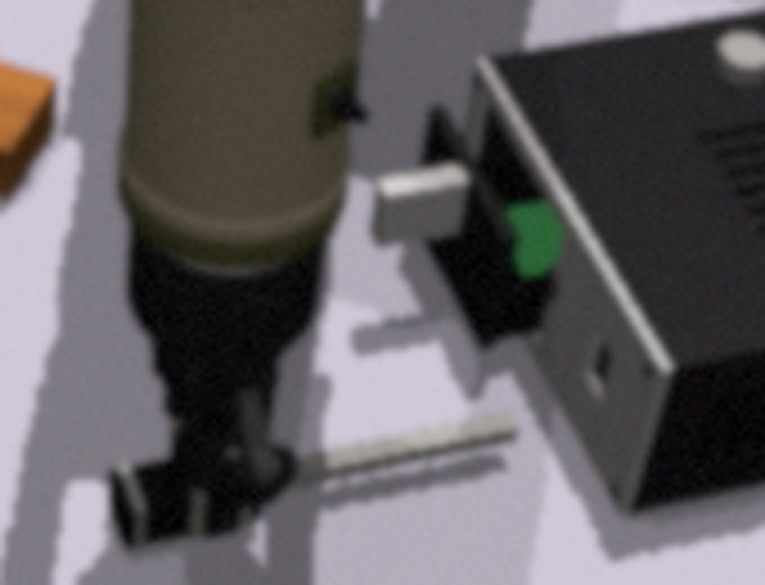

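The tray is out, with the fin at crop (425,205), and the rod is level about 5 mm above the bench. Lowering the remaining distance, then opening.

```bash
python3 -m jog '[{"tx":0,"ty":0,"tz":0.012,"ax":0,"ay":0,"az":0,"hand":0},{"tx":0,"ty":0,"tz":0.024,"ax":0,"ay":0,"az":0,"hand":0},{"tx":0,"ty":0,"tz":0.034,"ax":0,"ay":0,"az":0,"hand":0},{"tx":0,"ty":0,"tz":0.037,"ax":0,"ay":0,"az":0,"hand":0},{"tx":0,"ty":0,"tz":0.037,"ax":0,"ay":0,"az":0,"hand":0}]';python3 -c "
from h import *;go(597,19,23.4,111.4)"
```

```text
time: 13.7
tool_pos: [597.3, 20.5, 179.3]
tcp_rot: [-180.0, 0.0, 111.5]
ft_force: [-0.1, -0.3, -1.3]
finger_gap: 24.2
t 13.7 grasp now [597.3  20.5  24.3] rot [-180.     0.   111.5] gap 24.2 F [-0.1 -0.3 -1.3]
txyz [-0.009 -0.005  0.006] axyz [-0.     0.     0.002]
```

```bash
python3 -m jog '[{"tx":0,"ty":0,"tz":0.005,"ax":0,"ay":0,"az":0,"hand":0},{"tx":0,"ty":0,"tz":0.008,"ax":0,"ay":0,"az":0,"hand":0},{"tx":0,"ty":0,"tz":0.008,"ax":0,"ay":0,"az":0,"hand":0}]';python3 -m jog '[{"tx":0,"ty":0,"tz":0,"ax":0,"ay":0,"az":0,"hand":0.35},{"tx":0,"ty":0,"tz":0,"ax":0,"ay":0,"az":0,"hand":0.45},{"tx":0,"ty":0,"tz":0,"ax":0,"ay":0,"az":0,"hand":0.6},{"tx":0,"ty":0,"tz":0,"ax":0,"ay":0,"az":0,"hand":0.6},{"tx":0,"ty":0,"tz":-0.1,"ax":0,"ay":0,"az":0,"hand":0.6}]';python3 -m jog '[{"tx":0,"ty":0,"tz":-0.2,"ax":0,"ay":0,"az":0,"hand":0.6},{"tx":0,"ty":0,"tz":-0.45,"ax":0,"ay":0,"az":0,"hand":0.6},{"tx":0,"ty":0,"tz":-0.65,"ax":0,"ay":0,"az":0,"hand":0.6},{"tx":0,"ty":-0.25,"tz":-0.75,"ax":0,"ay":0,"az":0,"hand":0.6},{"tx":0,"ty":-0.5,"tz":-0.75,"ax":0,"ay":0,"az":0,"hand":0.6}]';python3 - <<'E'
from h import *
from bench import *
for n in("wrist","top","scene"):
    s=snapshot(n);np.savez(n+"10.npz",**s);cv2.imwrite(f"pics/{n}10.png",s["pixels"][:,:,::-1])
    q=U(cloud(s))
    p=q[(q[...,2]>79)&(q[...,2]<88)&(q[...,0]<-102)&(q[...,0]>-160)&(abs(q[...,1]-42)<12)]
    if len(p)>8:print(n,"fin",len(p),np.percentile(p,[3,50,97],axis=0).round(1).tolist())
X=C+RU@np.array([-75-49,42,70]);print(X)
go(X[0],X[1],66,111.4)
E
```

```text
time: 13.95
tool_pos: [597.4, 20.5, 178.4]
tcp_rot: [180.0, 0.0, 111.5]
ft_force: [-0.5, -0.0, 0.4]
finger_gap: 23.8
time: 14.37
tool_pos: [595.7, 20.5, 190.2]
tcp_rot: [-179.7, -0.1, 111.5]
ft_force: [-0.3, -0.1, -0.4]
finger_gap: 51.2
time: 14.78
tool_pos: [529.4, -7.1, 310.8]
tcp_rot: [179.6, 0.2, 111.6]
ft_force: [0.4, -0.2, 0.9]
finger_gap: 51.4
wrist fin 1100 [[-141.7, 35.6, 81.0], [-133.9, 41.2, 83.7], [-126.1, 46.9, 85.2]]
top fin 96 [[-139.3, 36.7, 81.2], [-122.0, 43.5, 83.3], [-109.2, 47.7, 86.3]]
scene fin 112 [[-141.0, 34.9, 79.5], [-121.8, 39.9, 83.5], [-103.1, 48.5, 86.2]]
[459.64037699 104.02425389  70.        ]
t 14.93 grasp now [524.9  -7.5 150. ] rot [-1.7990e+02 -4.0000e-02  1.1143e+02] gap 51.5 F [-0.4 -0.3 -0.5]
txyz [ 0.851 -0.134  0.561] axyz [-0.002 -0.001  0.001]
```

View pics/scene10.png

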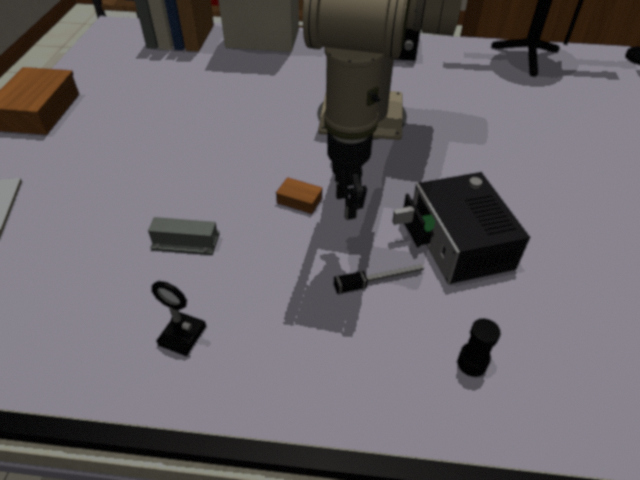

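View pics/wrist10.png

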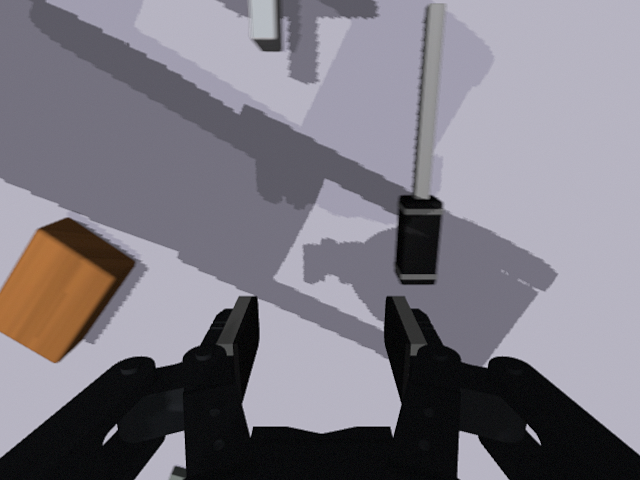

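The rod lies flat on the bench in the scene view, with its handle at (350,282) and tip at (420,267). The fin centre is at about (-124, 41) mm in the unit frame. Moving over the fin.

```bash
python3 -m jog '[{"tx":0.2,"ty":-0.1,"tz":0,"ax":0,"ay":0,"az":0,"hand":0.6},{"tx":0.45,"ty":-0.13,"tz":0,"ax":0,"ay":0,"az":0,"hand":0.6},{"tx":0.7,"ty":-0.13,"tz":0,"ax":0,"ay":0,"az":0,"hand":0.6},{"tx":0.85,"ty":-0.13,"tz":0,"ax":0,"ay":0,"az":0,"hand":0.6},{"tx":0.85,"ty":-0.13,"tz":0,"ax":0,"ay":0,"az":0,"hand":0.6}]';python3 -m jog '[{"tx":0,"ty":0,"tz":0,"ax":0,"ay":0,"az":0,"hand":0.6},{"tx":0,"ty":0,"tz":0,"ax":0,"ay":0,"az":0,"hand":0.6}]';python3 - <<'E'
from h import *
from bench import *
for n in("wrist",):
    s=snapshot(n);np.savez(n+"11.npz",**s);cv2.imwrite(f"pics/{n}11.png",s["pixels"][:,:,::-1])
    q=U(cloud(s))
    p=q[(q[...,2]>79)&(q[...,2]<88)&(q[...,0]<-102)&(q[...,0]>-160)&(abs(q[...,1]-42)<12)]
    if len(p)>8:print(n,"fin",len(p),np.percentile(p,[3,50,97],axis=0).round(1).tolist())
X=C+RU@np.array([-75-49,41.3,70])
go(X[0],X[1],66,111.4)
E
```

```text
time: 15.35
tool_pos: [461.9, 108.0, 306.0]
tcp_rot: [179.9, -0.1, 111.7]
ft_force: [0.3, -1.1, -0.5]
finger_gap: 51.3
time: 15.52
tool_pos: [463.4, 104.6, 306.0]
tcp_rot: [180.0, 0.0, 111.5]
ft_force: [-0.3, 0.2, -0.1]
finger_gap: 51.3
wrist fin 1518 [[-139.8, 35.7, 82.5], [-120.6, 41.5, 83.8], [-102.9, 47.0, 85.0]]
t 15.57 grasp now [463.5 104.1 150.9] rot [1.7997e+02 3.0000e-02 1.1149e+02] gap 50.8 F [-0.2 -0.4  0.7]
txyz [ 0.009 -0.019  0.566] axyz [0.001 0.001 0.002]
```

View pics/wrist11.png

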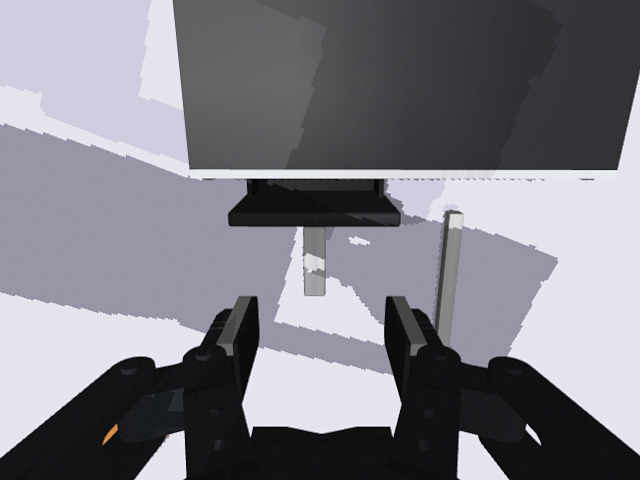

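The fin is between the pads, at columns 304–326 against a pad centre of about 321. Descending, closing, then pulling about 65 mm.

```bash
python3 -m jog '[{"tx":0.005,"ty":-0.02,"tz":0.15,"ax":0,"ay":0,"az":0,"hand":0.6},{"tx":0.005,"ty":-0.02,"tz":0.3,"ax":0,"ay":0,"az":0,"hand":0.6},{"tx":0.005,"ty":-0.02,"tz":0.45,"ax":0,"ay":0,"az":0,"hand":0.6},{"tx":0.005,"ty":-0.02,"tz":0.55,"ax":0,"ay":0,"az":0,"hand":0.6},{"tx":0.005,"ty":-0.02,"tz":0.55,"ax":0,"ay":0,"az":0,"hand":0.6}]';python3 -m jog '[{"tx":0,"ty":0,"tz":0,"ax":0,"ay":0,"az":0,"hand":0.3},{"tx":0,"ty":0,"tz":0,"ax":0,"ay":0,"az":0,"hand":0.1},{"tx":0,"ty":0,"tz":0,"ax":0,"ay":0,"az":0,"hand":0},{"tx":0,"ty":0,"tz":0,"ax":0,"ay":0,"az":0,"hand":0},{"tx":0,"ty":0,"tz":0,"ax":0,"ay":0,"az":0,"hand":0}]' 50;python3 -c "
from h import *;go(X:=459,104,66,111.4)"
```

```text
time: 15.98
tool_pos: [458.3, 102.9, 219.5]
tcp_rot: [-179.7, -0.1, 111.4]
ft_force: [0.1, 0.4, -1.5]
finger_gap: 51.5
time: 16.4
tool_pos: [459.9, 103.7, 224.9]
tcp_rot: [-180.0, 0.1, 111.5]
ft_force: [-6.7, -4.3, 9.0]
finger_gap: 11.5
t 16.4 grasp now [459.9 103.5  69.9] rot [-1.8000e+02  6.0000e-02  1.1149e+02] gap 11.5 F [-6.7 -4.3  9. ]
txyz [ 0.004 -0.005  0.026] axyz [-0.     0.001  0.002]
```

```bash
python3 -m jog '[{"tx":-0.06,"ty":0,"tz":0,"ax":0,"ay":0,"az":0,"hand":0},{"tx":-0.14,"ty":0,"tz":0,"ax":0,"ay":0,"az":0,"hand":0},{"tx":-0.22,"ty":0,"tz":0,"ax":0,"ay":0,"az":0,"hand":0},{"tx":-0.29,"ty":0,"tz":0,"ax":0,"ay":0,"az":0,"hand":0},{"tx":-0.35,"ty":0,"tz":0,"ax":0,"ay":0,"az":0,"hand":0}]';python3 -m jog '[{"tx":-0.03,"ty":0,"tz":0,"ax":0,"ay":0,"az":0,"hand":0},{"tx":-0.05,"ty":0,"tz":0,"ax":0,"ay":0,"az":0,"hand":0},{"tx":-0.06,"ty":0,"tz":0,"ax":0,"ay":0,"az":0,"hand":0},{"tx":-0.06,"ty":0,"tz":0,"ax":0,"ay":0,"az":0,"hand":0}]';python3 - <<'E'
from h import *
from bench import *
s=snapshot("wrist");np.savez("wrist12.npz",**s);cv2.imwrite("pics/wrist12.png",s["pixels"][:,:,::-1])
go(459,104,66,111.4)
print(U((sense()["tool_pos"])))
E
```

```text
time: 16.82
tool_pos: [479.1, 54.7, 224.8]
tcp_rot: [-180.0, -0.0, 111.5]
ft_force: [-8.4, 0.0, 8.6]
finger_gap: 11.5
time: 17.15
tool_pos: [482.5, 46.2, 224.9]
tcp_rot: [180.0, 0.1, 111.5]
ft_force: [-6.1, -3.7, 7.8]
finger_gap: 11.3
t 17.2 grasp now [482.5  46.   69.8] rot [1.8000e+02 7.0000e-02 1.1148e+02] gap 11.4 F [-5.8 -4.4  7. ]
txyz [ 0.416 -0.004  0.025] axyz [0.    0.002 0.002]
[-186.14698247   41.8827326   224.83506278]
```

View pics/wrist12.png

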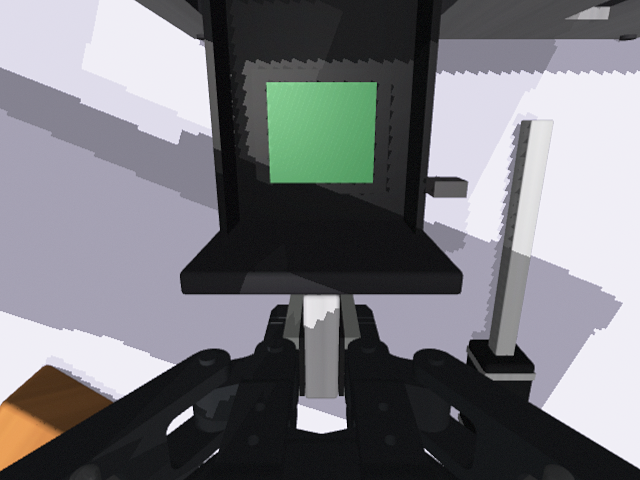

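The tray has followed: the green filter is fully exposed at (322,132) and the rod lies clear to the right. Releasing and lifting straight up.

```bash
python3 -m jog '[{"tx":0,"ty":0,"tz":0,"ax":0,"ay":0,"az":0,"hand":0.3},{"tx":0,"ty":0,"tz":0,"ax":0,"ay":0,"az":0,"hand":0.5},{"tx":0,"ty":0,"tz":0,"ax":0,"ay":0,"az":0,"hand":0.6},{"tx":0,"ty":0,"tz":0,"ax":0,"ay":0,"az":0,"hand":0.6},{"tx":0,"ty":0,"tz":-0.1,"ax":0,"ay":0,"az":0,"hand":0.6}]';python3 -m jog '[{"tx":0,"ty":0,"tz":-0.2,"ax":0,"ay":0,"az":0,"hand":0.6},{"tx":0,"ty":0,"tz":-0.4,"ax":0,"ay":0,"az":0,"hand":0.6},{"tx":0,"ty":0,"tz":-0.6,"ax":0,"ay":0,"az":0,"hand":0.6},{"tx":-0.2,"ty":0,"tz":-0.8,"ax":0,"ay":0,"az":0,"hand":0.6},{"tx":-0.4,"ty":0,"tz":-0.8,"ax":0,"ay":0,"az":0,"hand":0.6}]';python3 - <<'E'
from h import *
from bench import *
for n in("wrist","scene"):
    s=snapshot(n);np.savez(n+"13.npz",**s);cv2.imwrite(f"pics/{n}13.png",s["pixels"][:,:,::-1])
    q=U(cloud(s))
    p=q[(q[...,2]>79)&(q[...,2]<88)&(q[...,0]<-162)&(q[...,0]>-225)&(abs(q[...,1]-42)<12)]
    if len(p)>8:print(n,"fin",len(p),np.percentile(p,[3,50,97],axis=0).round(1).tolist())
    p=q[(q[...,2]>4)&(q[...,2]<40)&(q[...,0]<-95)&(q[...,0]>-320)&(abs(q[...,1]+56)<20)]
    for a in range(-320,-90,30):
        k=p[(p[:,0]>=a)&(p[:,0]<a+30)]
        if len(k)>5: print(n,a,len(k),np.percentile(k[:,2],80).round(1))
go(459,104,66,111.4)
E
```

```text
time: 17.62
tool_pos: [480.8, 46.9, 235.8]
tcp_rot: [-179.8, -0.1, 111.5]
ft_force: [-0.1, -0.4, -1.5]
finger_gap: 51.4
time: 18.03
tool_pos: [506.0, -8.6, 365.6]
tcp_rot: [179.5, 0.3, 111.7]
ft_force: [1.7, -0.6, 1.3]
finger_gap: 51.4
wrist fin 1280 [[-201.7, 35.5, 82.1], [-180.9, 41.1, 83.7], [-162.7, 47.0, 85.2]]
wrist -320 26 26.7
wrist -290 1185 27.3
wrist -260 1305 27.4
wrist -230 641 19.6
wrist -200 594 19.4
wrist -170 633 19.3
wrist -140 697 19.3
wrist -110 13 19.2
scene fin 126 [[-202.7, 34.0, 79.7], [-181.7, 39.2, 83.5], [-163.1, 49.3, 86.5]]
scene -320 37 23.1
scene -290 274 27.4
scene -260 262 27.3
scene -230 99 19.3
scene -200 105 19.4
scene -170 103 19.4
scene -140 101 19.3
t 18.13 grasp now [506.6 -12.  205.9] rot [179.75   0.22 111.38] gap 51.4 F [-0.4  0.1 -0.4]
txyz [ 0.836 -0.013  0.929] axyz [ 0.006  0.005 -0.   ]
```

View pics/scene13.png

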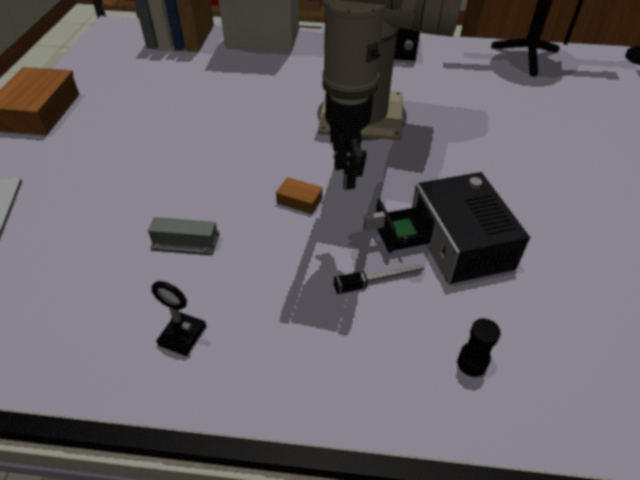

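The fin's front edge moved from -119.6 mm when shut to -202.7 mm in the same camera, so the tray is about 83 mm out. The rod is flat (blade top reads 19.3 along its length) and the bystanders look unmoved. Handing in.

```bash
python3 -c "
from bench import *
print(hand_in())"
```

```text
the job is handed in; nothing more can be done
None
```

The job is done and handed in at about 18 s of the 61 s limit; no verdict was reported.

**What I did:**
- I drew the rod out of the sleeve by its blade, laid it on the bench and regripped it by the handle.
- I pushed the blade through the slot. The tab took about 3 N at first contact and about 8 N at full press, and the tray sprang out.
- I drew the rod straight back and set it flat on the bench. Then I pulled the tray out by its fin, let go and lifted clear.

**Last checks:**
- **Tray:** the fin's front edge moved about 83 mm in the scene camera between shut and final. The wrist camera's reading of the edge agrees to within about 1 mm.
- **Rod:** it lies level. The blade top reads 19.3 mm and the handle top 27.3 mm, against 18 and 26 expected; the difference matches the depth maps reading about 1 mm high.
- **Fingers:** they are open and well above everything, with no contact force.
- **Bystanders:** all three look unmoved in the scene picture. I checked this by eye, not by measurement.

**What disagreed or went wrong:**
- **First blade grip:** it was too high, on the fingertips only, so I opened, went lower and gripped again.
- **Gripper opening:** it read 1 to 3 mm under the true size on the rod (about 7 for the 10 mm blade, 24 for the 26 mm handle).
- **Tray grip:** the wrist showed 7 to 9 N sideways and upward while I held the fin. It was gone after release.

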